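# Lay the lunch box down on the drip tray and rest its fork in the lid

### The job

Slide the standing lunch box against the pulled-out drip tray and on, upright, until the tray is fully home in the dish rack; then tip the box over that edge so that it lies flat on its back, square and wholly within the width of the tray, lid up. Then lay the fork in the two cradles on the lid, tines towards the end that was the box's top, and leave the tray home and the other dishes where they are.

Things in the scene. Friction and masses are not known exactly. Their poses are not given: they have to be found in the camera images.
- box_center (a point): rigid closed plastic lunch box standing on its small end before the tray: 60 deep (x), 120 wide (y), 170 tall (z), 0.3 to 0.65 kg. The point is its centre; z to its top end (up at the start), -x out of the lid (towards the robot at the start, within 20 degrees), +x out of its plain back. Above z = +31 the lid is bare and can be pushed, or pinched with the back (60 apart)
- seat (a point): where the fork's centre comes to lie: on the lunch box's lid, box point x = -39, y = 0, z = 0; axes as box_center. Two U-shaped cradles on the lid hold the fork lengthwise. Each is 14 long; floor 6 above the lid, walls to 15 above it, flaring outwards. Notch at the floor: 20 wide in the one at z = -55 (handle), 14 in the one at z = +23.5 (neck). Between them the lid is bare: room for fingers
- tray_front (a point): grey ribbed drip tray of the dish rack, a flat slab 18 high and 180 wide that sticks out of the rack towards the robot. The point is the middle of its front top edge, 18 above the counter; x points along the tray into the rack (away from the robot), y to its left, z up. The tray top is free for 200 mm behind its front edge; there the chrome rack (190 tall, 400 wide) begins
- tray (a joint): how far the drip tray is pulled out, m: 0 is fully home against its stop (solid), it starts 15 to 45 mm out and slides in along its x with about 1.5 N of drag; it stays where it is left
- fork_center (a point): stainless steel fork lying flat on the counter, left or right of the tray: 150 long, 6 thick, 60 g; the point is half-way along it and half-way up (3 above the counter); x to the tines, z up. Handle 14 wide from x = -75 to +10, neck 8 wide to +37, head with four tines 24 wide to +75. It balances near the point
- fork_tip (a point): end of the fork's tines, 75 from its centre, half-way up; axes as fork_center
- spoon: stainless steel spoon, 140 long, handle 14 wide, round flat 42 mm bowl, lying on the counter; bystander. Origin on its underside
- pitcher: glass pitcher, 105 across, 160 tall, bystander. Origin at the centre of its underside
- bowl: blue ceramic bowl, 130 across, 60 tall, bystander. Origin at the centre of its underside
- tumbler: drinking glass, 64 across, 90 tall, standing close to the right (-y) side of the drip tray, bystander. Origin at the centre of its underside
- jar: glass jar with steel lid, 60 across, 80 tall, standing close to the left (+y) side of the drip tray, bystander. Origin at the centre of its underside
- mug: white mug, 80 across, 90 tall, bystander. Origin at the centre of its underside
- soap: clear dish soap bottle, 60 across, 170 tall, bystander. Origin at the centre of its underside
Things that resemble listed ones, but are neither listed nor needed, are in the scene too. Leave any orange look-alike of the part that bears box_center alone. What is shaped like the part that bears fork_center but black is not meant.

How it is judged (in metres and radians):
On the way, in this order (a step that is already met when the one before it is completed fails the run):
1. the tray is fully home and the box stands upright against its front edge (value of joint tray below 0.004 m and angle between box_center's own z axis and vertical below 0.08 rad and x of box_center in the frame of tray_front between -0.04 and -0.026 m), for 0.2 s.
2. the box lies flat on its back on the tray, square to it and within its width (angle between box_center's own x axis and vertical above 3.05 rad and x of box_center in the frame of tray_front between 0.03 and 0.105 m and y of box_center in the frame of tray_front between -0.032 and 0.032 m and angle between the z axis of box_center and the x axis of tray_front, either way round below 0.2 rad and z of box_center in the frame of tray_front between 0.025 and 0.034 m), for 0.2 s.
At the end, for the whole second after the job is handed in: Tray home (4 mm); box flat on its back on it (5 deg), square within 11 deg, centre 30-105 mm behind the tray's front edge and within 32 mm of its middle line; fork on both cradle floors, centre within 10 mm lengthwise, 5 mm sideways, 2.5 mm in height, tines to the box's top (all of step 2 and value of joint tray below 0.004 m and x of fork_center in the frame of box_center between -0.0415 and -0.0365 m and y of fork_center in the frame of box_center between -0.005 and 0.005 m and z of fork_center in the frame of box_center between -0.01 and 0.01 m and z of fork_tip in the frame of box_center above 0.06 m and angle between the x axis of fork_center and the z axis of box_center, either way round below 0.09 rad); the robot touches nothing.
It fails at once if another dish is moved more than 30 mm (distance of any of spoon, pitcher, bowl, tumbler, jar, mug, soap from where it was at the start of the episode above 0.03 m).
It also fails if it takes over 69 s, if anything falls off the work surface, if the arm or the gripper's body presses on something with over 40 N, if the wrist force passes 120 N, or if a joint passes its speed limit or range.

### The arm

A 6-joint arm with a two-finger parallel gripper is mounted at the origin on the work surface. World frame = base frame: x ahead of the robot, y to its left, z up, the work surface at z = 0. Lengths are in m, angles in degrees, forces in N, time in s.
With the tool pointing down it reaches from about 0.4 to 0.925 m from the base axis. Payload 3.4 kg.
Tool frame: the origin (TCP) lies where the fingers leave the gripper's body, on its centre line; the fingertips stand 73 mm ahead of it and the grasp point (between the pads) lies 54 mm ahead of it; z points along the fingers, x is the direction in which the jaws open and shut, and the axes are right-handed (so a half turn about z gives the same grasp; the last joint's range is limited). The gripper opens to 85 mm and grips with 20 to 120 N. Pads are 22 mm wide; open, the fingers measure 114 mm over their backs; the gripper's body (76 mm by 85 mm) begins 54 mm behind the grasp point. The pads swing forward as they close: fully open they stand 13 mm farther back than shut.
Start: joints at [-73.195, 17.578, 86.31, -0, 76.112, -4.211], TCP at [0.206, -0.537, 0.304] pointing down, gripper open.
Joint ranges: [-179.03, 179.03], [-60, 130.46], [8.19, 133.38], [-81.62, 261.62], [5.75, 156.47], [-153.77, 153.77]. Speed limits (degrees/s): [147.25, 147.25, 180, 180, 180, 180].

### API

Orientations are given as [roll, pitch, yaw] about the fixed x, y, z axes, in that order (R = Rz(yaw) Ry(pitch) Rx(roll)).
In Python, from workcell import sensors, eyes, env, spotter gives the robot as it stands.
- The arm moves only by the shell command python3 -m crank 'ROWS' [FORCE]. ROWS is JSON, a list of rows, each an object with "grip": the finger opening in cm, from 0 to 8.54; "linear": the shift along the tool's x, y, z in cm, a list of three; "angular": the turn, a rotation vector about the tool's x, y, z in units of 6 degrees (1.0 is 6 degrees), a list of three. A call has 1 to 8 rows; each row shifts and turns the commanded pose from where the row before left it, along the tool's axes as they then stand; what a row does not reach is not made up. A row lasts 1/10 s, in which the tool goes at most 50 mm and 8.59 degrees, less where a joint would pass 70% of its speed; a pose out of reach is approached as far as the arm can. A call is refused whole if a number of a shift passes 5 or a number of a turn 1, either way. A call with a gripper value outside its range is refused whole. The fingers move at their own pace and stop on an object; FORCE is the grip in N (left out, the last holds). Time passes only in rows, so rows that do not move let the fingers close. It gives the time, the measured TCP pose, the force and the opening at its end, in the units of the state.
- sensors.read_state(): the state, without advancing time (a new reading comes with each control period).
- eyes.capture(name): name is "side" or "top" or "wrist"; returns a dict with "color" (480x640x3 uint8, red, green, blue), "intrinsics" (3x3 intrinsics, pixels), "D" ([k1, k2, p1, p2, k3] as OpenCV has them; the pictures are not rectified), "R" (3x3) and "t" (3): a world point X has camera coordinates R X + t. Camera axes: x right, y down, z forward; pixel columns grow to the right and rows downward; lengths in m; the calibration is good to about 2 mm. A picture is of the moment at which its call begins. There is no depth.
- env.sign_off(): hands the job in, once; it reports no verdict.
Trained networks look in a picture, given as the dict that the camera call returned (one of the last four; its "shot" number tells which), for a name from the list of things; names that differ only in an ending like _2 or _b are one class to them, and where a whole thing is asked for, a point or a joint stands for the part that bears it (a point fixed in the world has none). Each returns a list of dicts, best first, with "confidence" (0 to 1); they miss things now and then, are a little off and sometimes report something else, mostly with a low value. They report only what shows in the picture. A call takes as long as a camera call. They do not tell look-alikes from the thing itself.
- spotter.masks_of(picture, query): "pixels" (480x640 bool, what is visible of it) and "rect" ([left, top, right, bottom] in pixels, round what is visible of it).
The state is a dict: "t": time; "q": joint angles; "joint_vel": joint speeds; "effort": joint torques, N m; "eef_pos": TCP position; "eef_rot": TCP orientation; "ft_force": force on the tool from outside, world axes, zero at the start; "torque": the same for the moment, N m; "width": finger opening in m.
Only numpy, scipy, OpenCV 4.12 (cv2) and the standard library are available. Lean on these libraries where they do the work, as an engineer would, in place of code of your own. Each camera call takes 0.05 s, during which the arm holds its last target.

## Working session

There is one attempt and no reset: what is moved stays moved. The work goes in short steps, Python scripts to look and compute and a shell command to move; the robot and the scene stay as the last step left them, time stands still between calls to the robot, and variables do not carry over. Pictures are saved under pics/ and viewed, and the job is handed in when it is done.

```bash
ls; mkdir -p pics
python3 - <<'E'
from workcell import sensors, eyes
import cv2
s=sensors.read_state();print(s)
for n in ["side","top","wrist"]:
    p=eyes.capture(n); cv2.imwrite(f"pics/{n}0.png",p["color"][:,:,::-1]); print(n,p["intrinsics"],p["D"],p["R"],p["t"],p["shot"])
E
```

```text
pics
{'t': 0.0, 'q': array([-7.31931948e+01,  1.76229182e+01,  8.63838095e+01, -1.66892828e-03,
        7.61106894e+01, -4.21076358e+00]), 'joint_vel': array([-0.0054688 , -0.09290171, -0.04511177, -0.09287416, -0.02726177,
        0.01691614]), 'effort': array([-1.21100547e-03, -4.57559538e+01, -2.51919937e+01, -2.71653444e-04,
        1.33038571e-02, -7.51487619e-06]), 'eef_pos': array([ 0.20604073, -0.53622892,  0.30297484]), 'eef_rot': array([-1.79992994e+02,  1.17219008e-01, -6.89820218e+01]), 'ft_force': array([-0.05947376, -0.38003832,  0.89353223]), 'torque': array([0.00114128, 0.04042042, 0.04202473]), 'width': 0.0854983660334729}
side [[457.91288695   0.         322.96973869]
 [  0.         457.91288695 230.3752969 ]
 [  0.           0.           1.        ]] [0.02156884 0.         0.         0.         0.        ] [[-0.95421817 -0.29898543 -0.00868304]
 [-0.16250219  0.54256372 -0.82414662]
 [ 0.25111893 -0.78500467 -0.56630995]] [0.46126347 0.15011669 0.93197317] 1
top [[505.16612996   0.         320.08136274]
 [  0.         505.16612996 235.23053736]
 [  0.           0.           1.        ]] [-0.03318973  0.          0.          0.          0.        ] [[ 0.02788875 -0.99947818 -0.01629693]
 [-0.98642917 -0.0248784  -0.16229159]
 [ 0.16180146  0.02060188 -0.98660826]] [-0.02618308  0.52323133  1.13178434] 2
wrist [[331.80528055   0.         318.19643119]
 [  0.         331.80528055 235.12654067]
 [  0.           0.           1.        ]] [-0.00053802  0.          0.          0.          0.        ] [[ 0.35693265 -0.93412817 -0.00191205]
 [-0.88270873 -0.3379535   0.32651604]
 [-0.30565402 -0.11485645 -0.94518973]] [-0.57332949 -0.04106381  0.38102642] 3
```

View pics/side0.png

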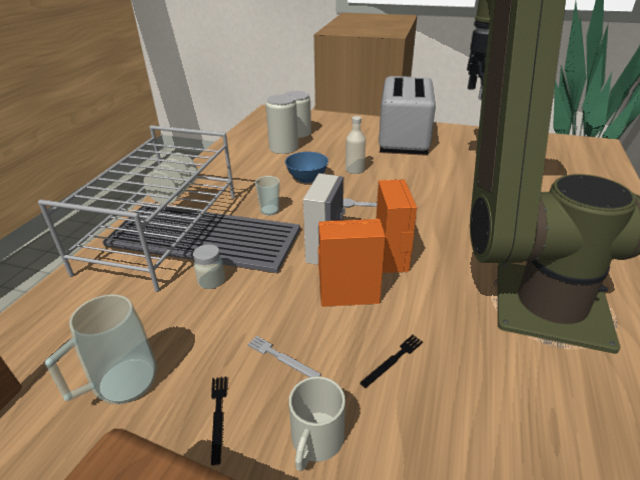

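View pics/top0.png

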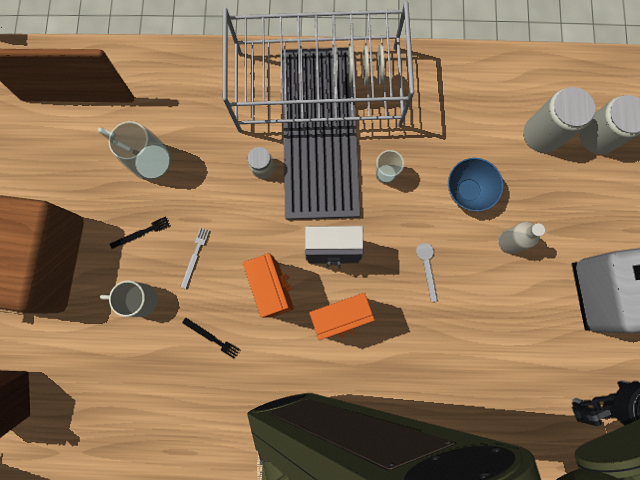

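View pics/wrist0.png

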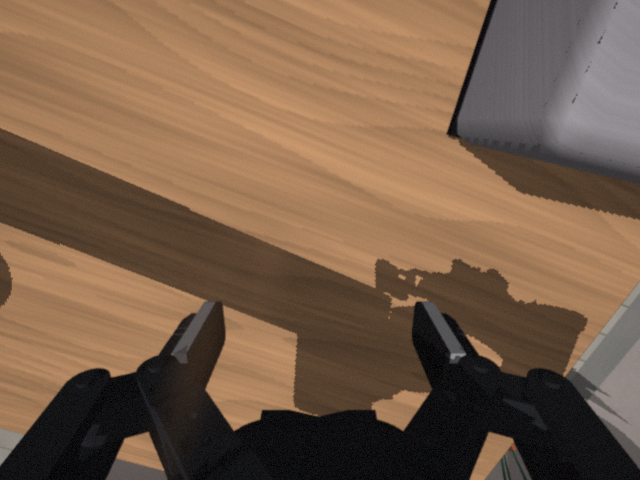

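```bash
cat > h.py <<'E'
import numpy as np, cv2
from scipy.spatial.transform import Rotation as Ro
from workcell import sensors, eyes, spotter, env
def ray(p,uv):
    u=cv2.undistortPoints(np.array([[uv]],float),np.array(p["intrinsics"]),np.array(p["D"]))[0,0]
    R=np.array(p["R"]);t=np.array(p["t"])
    return -R.T@t, R.T@np.array([u[0],u[1],1.])
def onz(p,uv,z):
    c,d=ray(p,uv); return c+d*(z-c[2])/d[2]
def tri(obs):
    A=np.zeros((3,3));b=np.zeros(3)
    for p,uv in obs:
        c,d=ray(p,uv);d/=np.linalg.norm(d);M=np.eye(3)-np.outer(d,d);A+=M;b+=M@c
    x=np.linalg.solve(A,b)
    res=[np.linalg.norm(np.cross(x-ray(p,uv)[0],ray(p,uv)[1]/np.linalg.norm(ray(p,uv)[1]))) for p,uv in obs]
    return x,res
def proj(p,X):
    R=np.array(p["R"]);r,_=cv2.Rodrigues(R)
    return cv2.projectPoints(np.array(X,float).reshape(-1,1,3),r,np.array(p["t"],float),np.array(p["intrinsics"]),np.array(p["D"]))[0][:,0]
def crop(p,box,k,name):
    l,t,r,b=box; im=p["color"][t:b,l:r,::-1]
    cv2.imwrite("pics/"+name,cv2.resize(im,None,fx=k,fy=k,interpolation=cv2.INTER_CUBIC))
def pose():
    s=sensors.read_state(); return np.array(s["eef_pos"]),Ro.from_euler("xyz",s["eef_rot"],degrees=True).as_matrix(),s
E
python3 - <<'E'
from h import *
S=eyes.capture("side");T=eyes.capture("top")
for p,n in((S,"side"),(T,"top")):
    for q in ["box_center","fork_center","tray","tumbler","jar","spoon"]:
        for m in spotter.masks_of(p,q)[:4]:
            ys,xs=np.nonzero(m["pixels"]); print(n,q,round(m["confidence"],2),m["rect"],xs.mean().round(1),ys.mean().round(1))
crop(T,(240,110,440,260),4,"t1.png");crop(S,(240,160,400,320),4,"s1.png")
crop(T,(160,210,260,310),5,"t2.png");crop(S,(235,320,335,400),6,"s2.png")
E
```

```text
side box_center 0.94 [321.5, 219.0, 385.2, 309.5] 350.2 261.6
side box_center 0.78 [301.1, 171.8, 346.5, 264.9] 320.7 210.2
side box_center 0.64 [375.2, 178.1, 418.9, 276.2] 396.3 223.7
side fork_center 0.78 [248.8, 338.5, 321.8, 377.5] 280.5 356.4
side fork_center 0.71 [211.7, 377.5, 224.0, 464.5] 217.4 420.3
side fork_center 0.7 [289.3, 378.2, 346.3, 472.4] 316.4 419.4
side fork_center 0.69 [361.3, 334.2, 424.9, 389.1] 391.9 359.9
side tray 0.82 [100.7, 208.8, 300.4, 272.9] 211.7 236.9
side tumbler 0.71 [101.7, 208.2, 301.2, 271.1] 213.5 237.4
side tumbler 0.61 [259.9, 176.3, 278.7, 216.4] 267.7 194.8
side tumbler 0.47 [340.6, 201.4, 377.9, 209.6] 356.2 203.3
side jar 0.63 [189.5, 246.9, 223.9, 291.0] 208.0 266.9
top box_center 0.88 [309.4, 294.1, 371.1, 343.3] 342.0 316.7
top box_center 0.78 [244.2, 255.1, 296.3, 320.7] 268.6 285.8
top box_center 0.61 [307.2, 222.4, 362.4, 264.4] 333.9 244.7
top fork_center 0.76 [184.5, 316.4, 236.7, 352.6] 206.8 334.5
top fork_center 0.74 [110.7, 216.0, 169.7, 250.8] 141.5 232.1
top fork_center 0.7 [181.3, 227.4, 208.7, 289.8] 194.3 256.3
top tumbler 0.79 [374.5, 149.4, 405.4, 182.7] 388.5 166.2
top jar 0.89 [245.7, 145.4, 272.9, 179.1] 260.9 162.3
top spoon 0.62 [414.7, 244.4, 435.3, 303.4] 426.7 266.5
```

View pics/t1.png

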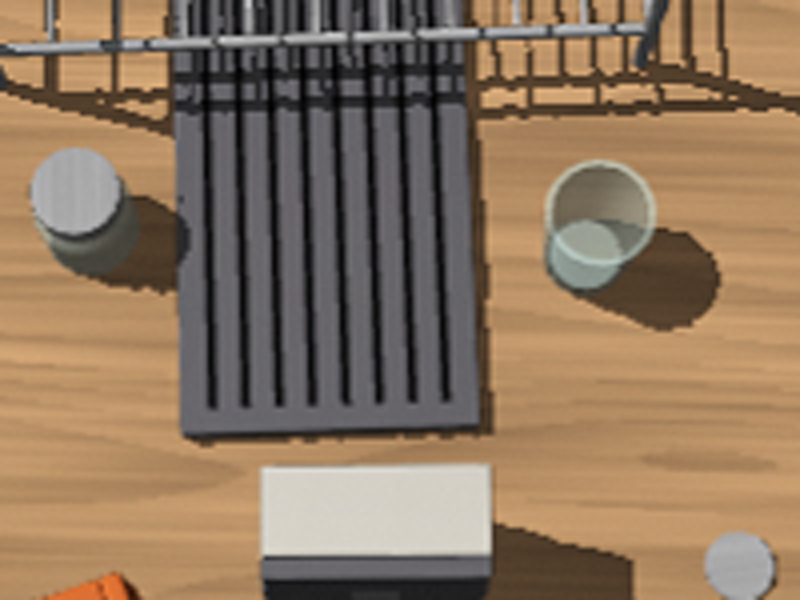

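View pics/s1.png

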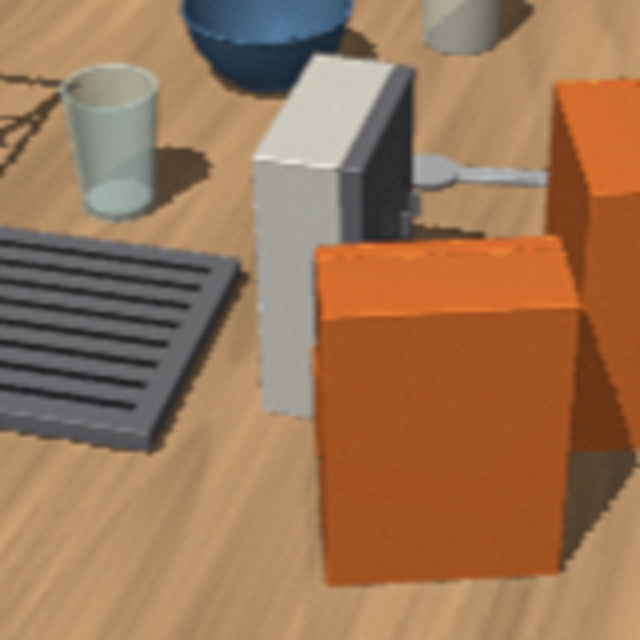

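View pics/t2.png

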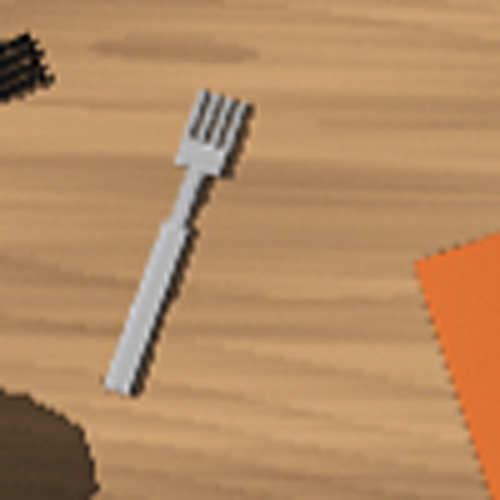

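View pics/s2.png

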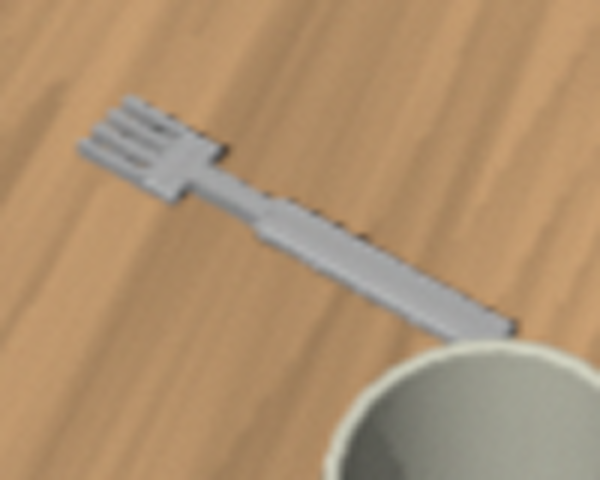

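Run:
```python
from h import *
S=eyes.capture("side");T=eyes.capture("top")
np.set_printoptions(precision=4,suppress=True)
k={"trayL":((286,218.3),(278,270)),"trayR":((359.2,216.3),(300,225.5)),
"bBL":((305.5,226.5),(304.5,200)),"bBR":((362.7,226.2),(318.75,174.2)),"bLR":((362.7,254.3),(343,176.7)),"bLL":((305.5,254.3),(328.5,202)),
"forkTip":((205.6,229.4),(252.5,340.3)),"forkEnd":((184.4,287.6),(316,375.5))}
for n,(a,b) in k.items():
    x,r=tri([(T,a),(S,b)]); z={"t":.018,"b":.17,"f":.003}[n[0]]
    print(n,x,max(r),"planeT",onz(T,a,z),"planeS",onz(S,b,z))
for n,r in (("jar",[245.7, 145.4, 272.9, 179.1]),("tumbler",[374.5, 149.4, 405.4, 182.7])): print(n,onz(T,(r[0],r[3]),0),onz(T,(r[2],r[3]),0))
for uv in [(265,285),(295,310),(257,318),(310,309),(366,294),(374,320),(319,340),(425,245),(434,300),(244,262),(275,254)]: print(uv,onz(T,uv,.17),onz(T,uv,0))
```

```text
trayL [0.5666 0.071  0.0113] 0.0014222394743466163 planeT [0.5667 0.0708 0.018 ] planeS [0.5616 0.0785 0.018 ]
trayR [ 0.5764 -0.104   0.0149] 0.00010728881821690317 planeT [ 0.5759 -0.1038  0.018 ] planeS [ 0.5746 -0.0997  0.018 ]
bBL [0.5192 0.0155 0.1673] 0.0017547736260904606 planeT [0.5204 0.0158 0.17  ] planeS [0.5157 0.0199 0.17  ]
bBR [ 0.5244 -0.1029  0.1672] 0.00013798347360347306 planeT [ 0.524  -0.1027  0.17  ] planeS [ 0.5226 -0.0979  0.17  ]
bLR [ 0.4662 -0.1035  0.1691] 0.0006848085472918217 planeT [ 0.4654 -0.1036  0.17  ] planeS [ 0.4664 -0.1018  0.17  ]
bLL [0.4638 0.0143 0.1705] 0.0015802171640758877 planeT [0.4623 0.0139 0.17  ] planeS [0.4657 0.0134 0.17  ]
forkTip [0.5377 0.2663 0.0024] 9.16411250134966e-05 planeT [0.5375 0.2661 0.003 ] planeS [0.5375 0.2668 0.003 ]
forkEnd [0.3975 0.3081 0.004 ] 0.0017990477254094962 planeT [0.3958 0.308  0.003 ] planeS [0.3996 0.3075 0.003 ]
jar [0.6662 0.1757 0.    ] [0.6677 0.1086 0.    ]
tumbler [ 0.6644 -0.141   0.    ] [ 0.6663 -0.2166  0.    ]
(265, 285) [0.3971 0.0946 0.17  ] [0.4075 0.1162 0.    ]
(295, 310) [0.3483 0.0315 0.17  ] [0.3507 0.0427 0.    ]
(257, 318) [0.3301 0.1078 0.17  ] [0.3295 0.1316 0.    ]
(310, 309) [0.3512 0.0012 0.17  ] [0.3541 0.0074 0.    ]
(366, 294) [ 0.3844 -0.1114  0.17  ] [ 0.3928 -0.1238  0.    ]
(374, 320) [ 0.3328 -0.1282  0.17  ] [ 0.3326 -0.1434  0.    ]
(319, 340) [ 0.2901 -0.0187  0.17  ] [ 0.283  -0.0158  0.    ]
(425, 245) [ 0.4879 -0.2314  0.17  ] [ 0.5133 -0.2636  0.    ]
(434, 300) [ 0.3759 -0.2491  0.17  ] [ 0.3829 -0.2841  0.    ]
(244, 262) [0.4431 0.14   0.17  ] [0.4611 0.1691 0.    ]
(275, 254) [0.4613 0.0768 0.17  ] [0.4824 0.0955 0.    ]
```

The target box is the white-grey one at top (333,245). The two orange boxes at (268,286) and (342,317) are look-alikes. The target fork is the silver one at (195,256), and the black ones at (141,232) and (207,334) are not. The crops confirm both choices: the lid with cradles faces the robot, and the tines point away from it.

Measured positions:
- Box centre is about (0.4935, -0.044), yaw about 2°.
- Tray front middle is about (0.571, -0.0165), yaw about 3°.
- Fork centre is about (0.467, 0.287), yaw about -16.6°.

Next I'll plan the move above the box.

```bash
cat >> h.py <<'E'
def plan(pos,rpy,n=None):
    p,R,s=pose(); Rt=Ro.from_euler("xyz",rpy,degrees=True).as_matrix()
    rv=Ro.from_matrix(R.T@Rt).as_rotvec(degrees=True)
    if n is None: n=max(int(np.ceil(max(np.abs(rv).max()/6,np.linalg.norm(np.array(pos)-p)/.045))),1)
    st=Ro.from_rotvec(rv/n,degrees=True).as_matrix(); d=(np.array(pos)-p)/n; Rc=R
    print("n",n,"at",p.round(4),"rpy",np.round(s["eef_rot"],2))
    for i in range(n):
        print((Rc.T@d*100).round(2).tolist(),(rv/n/6).round(3).tolist()); Rc=Rc@st
E
python3 -c "
from h import *
plan([.4935,-.044,.33],[180,0,2])"
```

```text
n 13 at [ 0.2062 -0.5368  0.3039] rpy [ 1.800e+02 -1.000e-02 -6.898e+01]
[-2.75, -3.42, -0.2] [0.0, -0.0, -0.91]
[-2.41, -3.67, -0.2] [0.0, -0.0, -0.91]
[-2.05, -3.88, -0.2] [0.0, -0.0, -0.91]
[-1.67, -4.06, -0.2] [0.0, -0.0, -0.91]
[-1.28, -4.2, -0.2] [0.0, -0.0, -0.91]
[-0.87, -4.3, -0.2] [0.0, -0.0, -0.91]
[-0.46, -4.36, -0.2] [0.0, -0.0, -0.91]
[-0.04, -4.39, -0.2] [0.0, -0.0, -0.91]
[0.38, -4.37, -0.2] [0.0, -0.0, -0.91]
[0.79, -4.32, -0.2] [0.0, -0.0, -0.91]
[1.2, -4.22, -0.2] [0.0, -0.0, -0.91]
[1.6, -4.09, -0.2] [0.0, -0.0, -0.91]
[1.98, -3.92, -0.2] [0.0, -0.0, -0.91]
```

```bash
python3 -m crank '[{"grip":8.54,"linear":[-2.75,-3.42,-0.2],"angular":[0,0,-0.91]},{"grip":8.54,"linear":[-2.41,-3.67,-0.2],"angular":[0,0,-0.91]},{"grip":8.54,"linear":[-2.05,-3.88,-0.2],"angular":[0,0,-0.91]},{"grip":8.54,"linear":[-1.67,-4.06,-0.2],"angular":[0,0,-0.91]},{"grip":8.54,"linear":[-1.28,-4.2,-0.2],"angular":[0,0,-0.91]},{"grip":8.54,"linear":[-0.87,-4.3,-0.2],"angular":[0,0,-0.91]},{"grip":8.54,"linear":[-0.46,-4.36,-0.2],"angular":[0,0,-0.91]}]'
python3 -m crank '[{"grip":8.54,"linear":[-0.04,-4.39,-0.2],"angular":[0,0,-0.91]},{"grip":8.54,"linear":[0.38,-4.37,-0.2],"angular":[0,0,-0.91]},{"grip":8.54,"linear":[0.79,-4.32,-0.2],"angular":[0,0,-0.91]},{"grip":8.54,"linear":[1.2,-4.22,-0.2],"angular":[0,0,-0.91]},{"grip":8.54,"linear":[1.6,-4.09,-0.2],"angular":[0,0,-0.91]},{"grip":8.54,"linear":[1.98,-3.92,-0.2],"angular":[0,0,-0.91]},{"grip":8.54,"linear":[0,0,0],"angular":[0,0,0]}]'
python3 -c "
from h import *
W=eyes.capture('wrist');crop(W,(0,0,640,480),1.2,'w1.png');plan([.4935,-.044,.33],[180,0,2])
c,d=ray(W,(320,240));print(c,d)"
```

```text
t: 1.65
eef_pos: [0.3614, -0.2698, 0.3182]
eef_rot: [180.0, -0.0, -30.6]
ft_force: [1.7, 0.6, -0.7]
width: 0.0854
t: 2.35
eef_pos: [0.4961, -0.0396, 0.3304]
eef_rot: [-179.9, -0.2, 2.4]
ft_force: [-0.4, -0.7, -1.1]
width: 0.0855
n 1 at [ 0.4947 -0.0416  0.33  ] rpy [-1.7999e+02 -5.0000e-02  2.2500e+00]
[-0.12, 0.23, 0.0] [-0.001, -0.008, 0.042]
[0.4920159  0.04522429 0.39991652] [ 0.02341767 -0.33900757 -0.94062254]
```

View pics/w1.png

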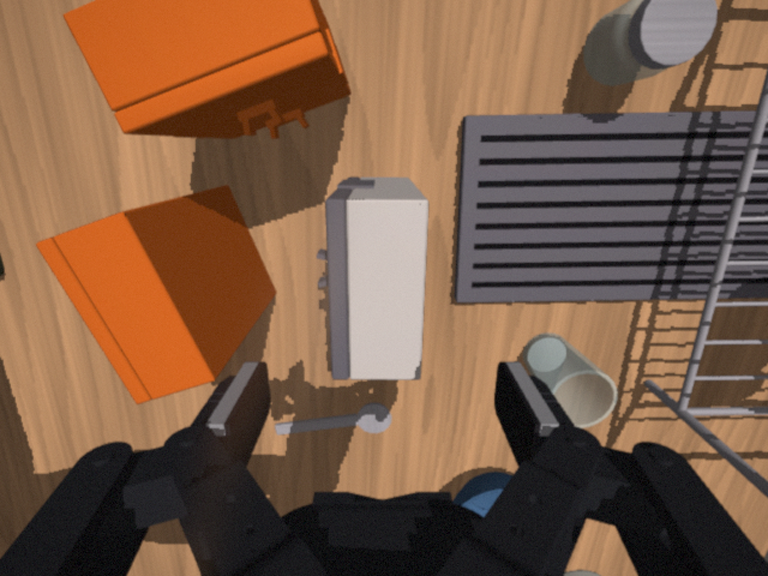

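Wrist view: the box top runs from (328,200) to (427,200) down to (422,378) and (331,379) (scaled 1.2). The tray front edge runs from (466,116) to (458,302). The orange boxes are at left. I'll work out positions from this.

Run:
```python
from h import *
W=eyes.capture('wrist')
np.set_printoptions(precision=4,suppress=True)
f=lambda u,v,z:onz(W,(u/1.2,v/1.2),z)
for n,u,v in(("BL",427,200),("BR",421,378),("LL",328,200),("LR",332,379)): print(n,f(u,v,.17))
for n,u,v in(("tL",466,116),("tR",458,302),("tLfar",745,112),("tRfar",680,300)): print(n,f(u,v,.018))
```

```text
BL [0.5183 0.0143 0.17  ]
BR [ 0.523  -0.1026  0.17  ]
LL [0.462  0.0123 0.17  ]
LR [ 0.4639 -0.1055  0.17  ]
tL [0.5655 0.0698 0.018 ]
tR [ 0.5761 -0.1075  0.018 ]
tLfar [0.812  0.0824 0.018 ]
tRfar [ 0.805  -0.0969  0.018 ]
```

```bash
python3 -m crank '[{"grip":8.54,"linear":[-0.3,0.4,2],"angular":[0,0,0.04]},{"grip":8.54,"linear":[0,0,4],"angular":[0,0,0]},{"grip":8.54,"linear":[0,0,4],"angular":[0,0,0]},{"grip":8.54,"linear":[0,0,2.4],"angular":[0,0,0]},{"grip":6.5,"linear":[0,0,0],"angular":[0,0,0]},{"grip":5,"linear":[0,0,0],"angular":[0,0,0]},{"grip":5,"linear":[0,0,0],"angular":[0,0,0]}]' 30
python3 -m crank '[{"grip":4,"linear":[0,0,0],"angular":[0,0,0]},{"grip":4,"linear":[0,0,0],"angular":[0,0,0]}]'
python3 -c "
from h import *
W=eyes.capture('side');crop(W,(160,100,480,320),2.4,'s3.png')"
```

```text
t: 3.15
eef_pos: [0.4913, -0.0487, 0.2071]
eef_rot: [180.0, -0.1, 1.7]
ft_force: [-0.0, -1.0, -5.6]
width: 0.0597
t: 3.35
eef_pos: [0.4906, -0.048, 0.2066]
eef_rot: [180.0, -0.0, 1.8]
ft_force: [0.2, -0.3, -5.1]
width: 0.0596
```

View pics/s3.png

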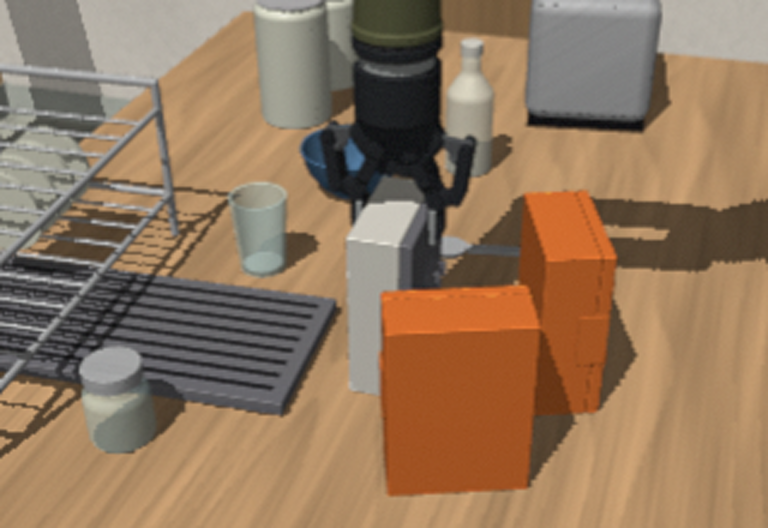

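```bash
python3 -m crank '[{"grip":4,"linear":[0.6,-0.4,0],"angular":[0,0,-0.05]},{"grip":4,"linear":[1,-0.6,0],"angular":[0,0,-0.05]},{"grip":4,"linear":[1,-0.6,0],"angular":[0,0,-0.05]},{"grip":4,"linear":[1,-0.6,0],"angular":[0,0,-0.05]},{"grip":4,"linear":[0.9,-0.5,0],"angular":[0,0,0]},{"grip":4,"linear":[0,0,0],"angular":[0,0,0]},{"grip":4,"linear":[0,0,0],"angular":[0,0,0]}]'
python3 -c "
from h import *
W=eyes.capture('side');crop(W,(160,100,480,320),2.4,'s4.png')
W=eyes.capture('top');crop(W,(220,80,420,260),4,'t4.png')
W=eyes.capture('wrist');crop(W,(0,0,640,480),1.2,'w4.png')
"
```

```text
t: 4.1
eef_pos: [0.5365, -0.018, 0.2064]
eef_rot: [-179.9, -0.2, 3.0]
ft_force: [0.6, 2.6, 1.9]
width: 0.0591
```

View pics/s4.png

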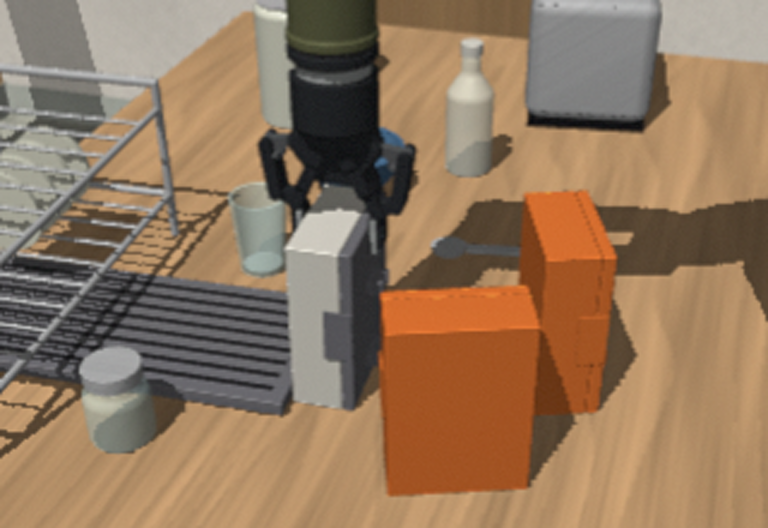

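View pics/w4.png

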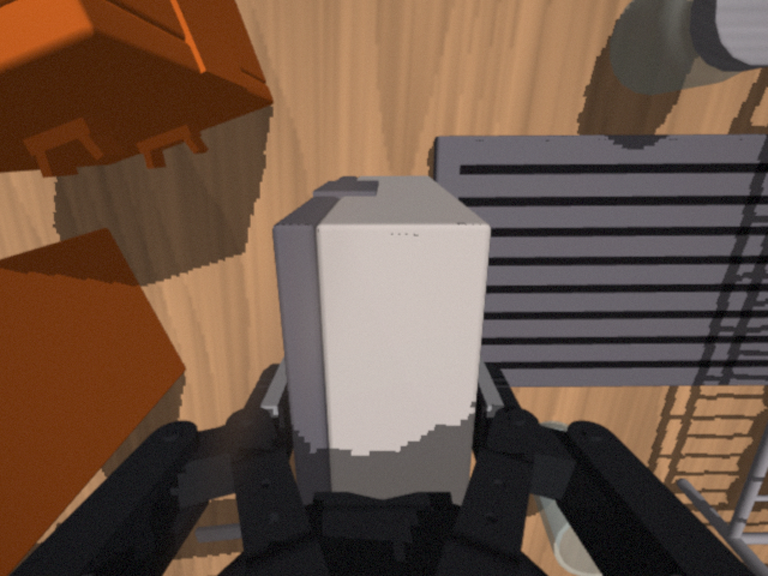

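View pics/t4.png

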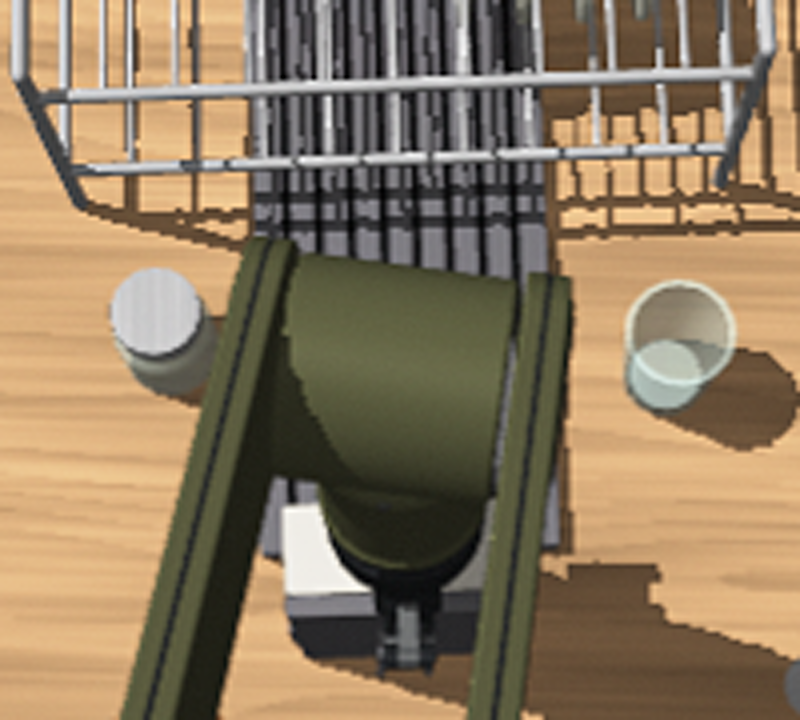

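```bash
python3 -m crank '[{"grip":4,"linear":[0.4,0,0],"angular":[0,0,0]},{"grip":4,"linear":[0.4,0,0],"angular":[0,0,0]},{"grip":4,"linear":[0.4,0,0],"angular":[0,0,0]},{"grip":4,"linear":[0.4,0,0],"angular":[0,0,0]}]'
python3 -m crank '[{"grip":4,"linear":[0.3,0,0],"angular":[0,0,0]},{"grip":4,"linear":[0.3,0,0],"angular":[0,0,0]}]'
```

```text
t: 4.65
eef_pos: [0.5444, -0.0184, 0.2059]
eef_rot: [-180.0, 0.8, 3.0]
ft_force: [-17.0, 0.2, 21.6]
width: 0.0594
t: 4.85
eef_pos: [0.548, -0.0183, 0.206]
eef_rot: [-180.0, 1.1, 3.0]
ft_force: [-17.2, -1.1, 22.2]
width: 0.0593
```

```bash
python3 -c "
from h import *
W=eyes.capture('side');crop(W,(160,100,480,320),2.4,'s5.png')
W=eyes.capture('wrist');crop(W,(0,0,640,480),1.2,'w5.png')
print(pose()[2])
"
```

```text
{'t': 4.95, 'q': array([-6.22966235, 21.28909412, 96.38544306, -0.1317024 , 63.17534647,
       -9.15025595]), 'joint_vel': array([-0.01986036,  0.06384383, -0.07593199,  0.22302717, -0.82079702,
       -0.05385921]), 'effort': array([ -0.04710839, -38.78682375, -25.2650696 ,   0.52824302,
        -5.5132024 ,   0.1122298 ]), 'eef_pos': array([ 0.54979553, -0.01818039,  0.20581975]), 'eef_rot': array([-179.97999245,    0.85767749,    2.98104731]), 'ft_force': array([-12.71097694,   1.59618204,  17.22965455]), 'torque': array([-0.04485128,  3.39623192,  0.05821516]), 'width': 0.0595053529729346}
```

View pics/s5.png

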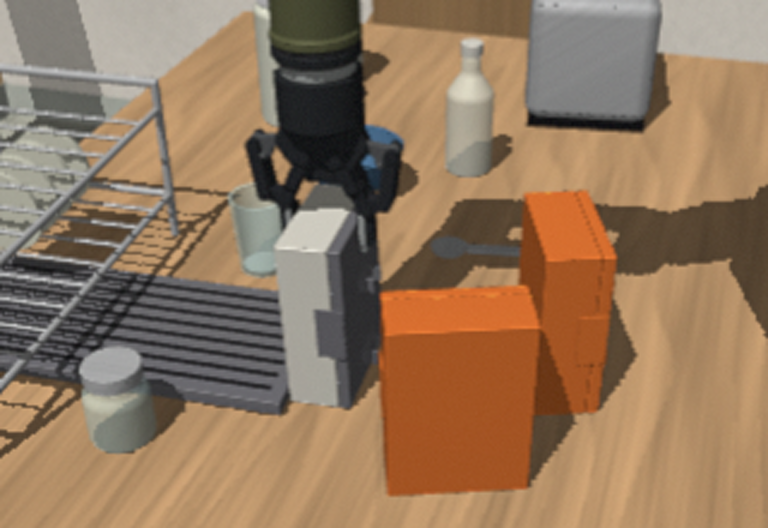

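View pics/w5.png

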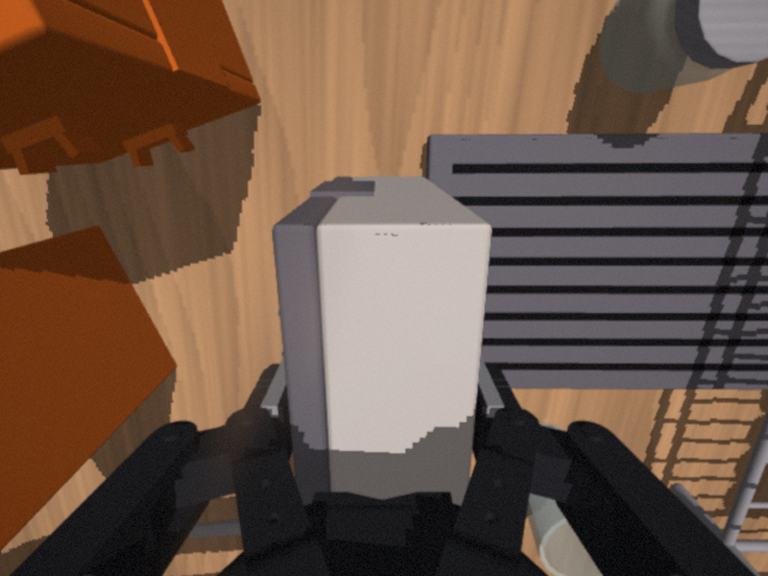

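```bash
python3 -m crank '[{"grip":4,"linear":[0,0,-0.2],"angular":[0,0,0]},{"grip":4,"linear":[0,0,-0.2],"angular":[0,0,0]},{"grip":4,"linear":[0,0,0],"angular":[0,0,0]},{"grip":4,"linear":[0,0,0],"angular":[0,0,0]}]' 60
python3 -c "
from h import *
W=eyes.capture('side');crop(W,(220,150,380,300),5,'s6.png')
W=eyes.capture('wrist');crop(W,(0,0,640,480),1.2,'w6.png')
"
```

```text
t: 5.35
eef_pos: [0.556, -0.0181, 0.2091]
eef_rot: [180.0, 0.1, 3.0]
ft_force: [-1.3, -0.6, -5.4]
width: 0.0589
```

View pics/s6.png

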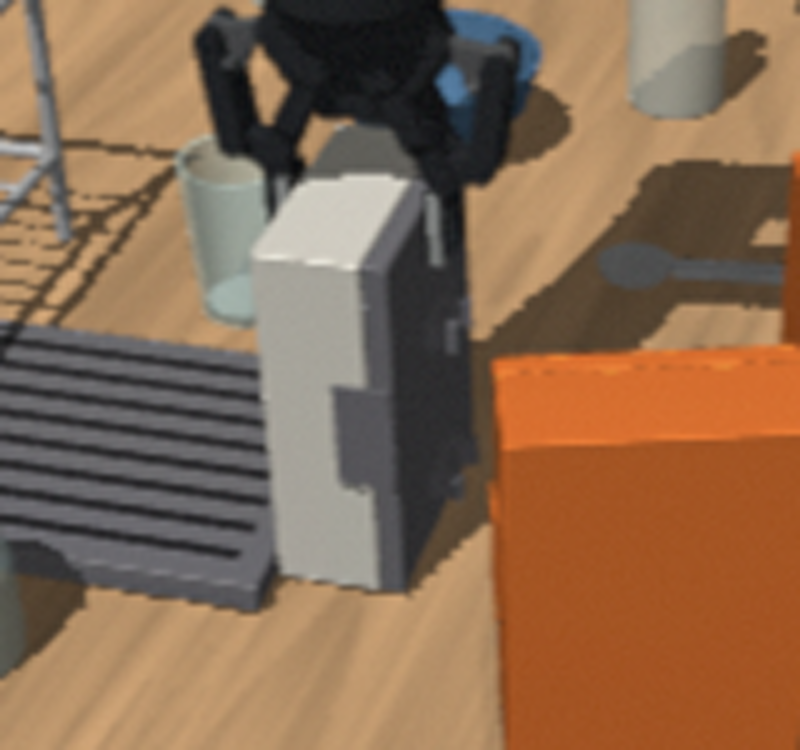

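Run:
```python
from h import *
np.set_printoptions(precision=4,suppress=True)
S=eyes.capture('side')
a=onz(S,(271,202),.172);b=onz(S,(276.6,265),.002);print("top",a,"bot",b,"tilt x deg",np.degrees((a-b)[0]/.17),np.degrees((a-b)[1]/.17))
print(onz(S,(220+265/5,150+600/5),.0),onz(S,(220+265/5,150+572/5),.018))
a=onz(S,(220+365/5,150+270/5),.172);b=onz(S,(220+408/5,150+590/5),.002);print("lid top",a,"bot",b,np.degrees((a-b)[:2]/.17))
```

```text
top [0.5778 0.0503 0.172 ] bot [0.5797 0.045  0.002 ] tilt x deg -0.6284086860490815 1.7831431712958923
[0.5818 0.0617 0.    ] [0.5796 0.0636 0.018 ]
lid top [0.5318 0.0448 0.172 ] bot [0.5217 0.0388 0.002 ] [3.403  2.0435]
```

```bash
python3 -m crank '[{"grip":4,"linear":[0.4,0,0],"angular":[0,0,0]},{"grip":4,"linear":[0.4,0,0],"angular":[0,0,0]},{"grip":4,"linear":[0.4,0,0],"angular":[0,0,0]}]'
python3 -m crank '[{"grip":4,"linear":[0.4,0,0],"angular":[0,0,0]},{"grip":4,"linear":[0.4,0,0],"angular":[0,0,0]}]'
python3 -m crank '[{"grip":4,"linear":[0.4,0,0],"angular":[0,0,0]},{"grip":4,"linear":[0,0,0],"angular":[0,0,0]}]'
```

```text
t: 5.8
eef_pos: [0.5653, -0.0175, 0.2092]
eef_rot: [180.0, 0.5, 3.0]
ft_force: [-11.4, -2.4, -0.1]
width: 0.0591
t: 6.0
eef_pos: [0.5681, -0.017, 0.208]
eef_rot: [-180.0, 1.2, 3.1]
ft_force: [-19.3, -2.7, 5.7]
width: 0.0594
t: 6.2
eef_pos: [0.5693, -0.0168, 0.2073]
eef_rot: [-180.0, 1.6, 3.1]
ft_force: [-21.9, -3.7, 6.6]
width: 0.0592
```

```bash
python3 -c "
from h import *
W=eyes.capture('side');crop(W,(220,150,380,300),5,'s7.png')
W=eyes.capture('wrist');crop(W,(0,0,640,480),1.2,'w7.png')
"
```

```text
(no output)
```

View pics/s7.png

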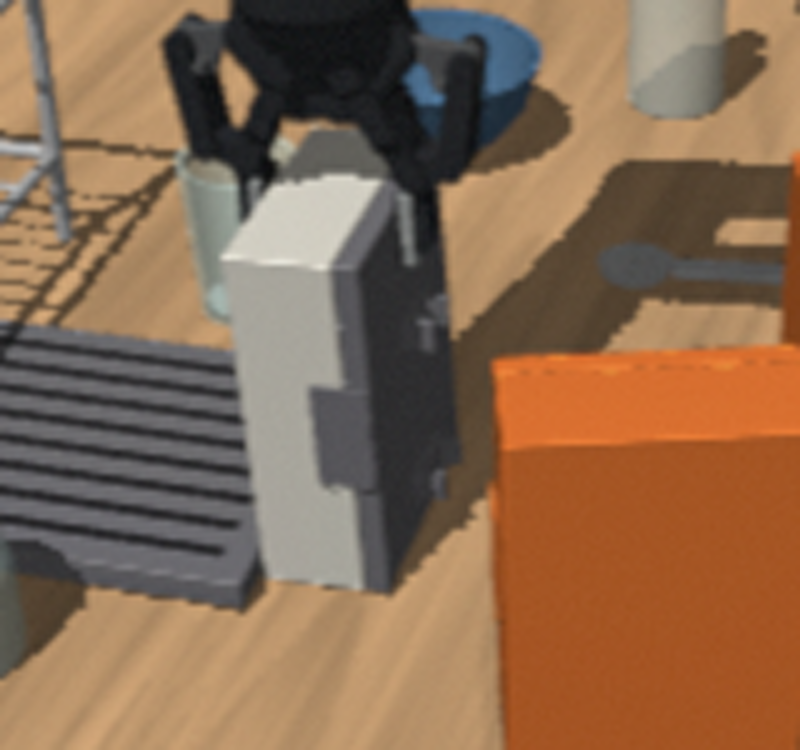

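View pics/w7.png

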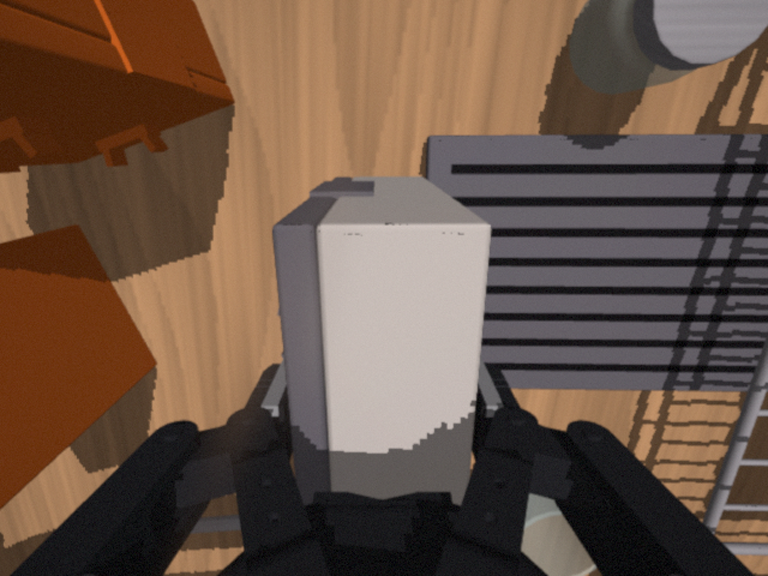

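```bash
python3 -m crank '[{"grip":4,"linear":[0,0,-0.2],"angular":[0,0,0]},{"grip":4,"linear":[0,0,0],"angular":[0,0,0]},{"grip":4,"linear":[0,0,0],"angular":[0,0,0]}]'
python3 - <<'E'
from h import *
np.set_printoptions(precision=4,suppress=True)
S=eyes.capture('side');crop(S,(220,150,380,300),5,'s8.png')
print(onz(S,(278,270),.018),onz(S,(220+245/5,150+577/5),.018))
E
```

```text
t: 6.6
eef_pos: [0.5693, -0.0166, 0.2078]
eef_rot: [-179.9, 1.6, 3.1]
ft_force: [-17.7, -2.5, -4.7]
width: 0.0595
[0.5616 0.0785 0.018 ] [0.5868 0.0694 0.018 ]
```

View pics/s8.png

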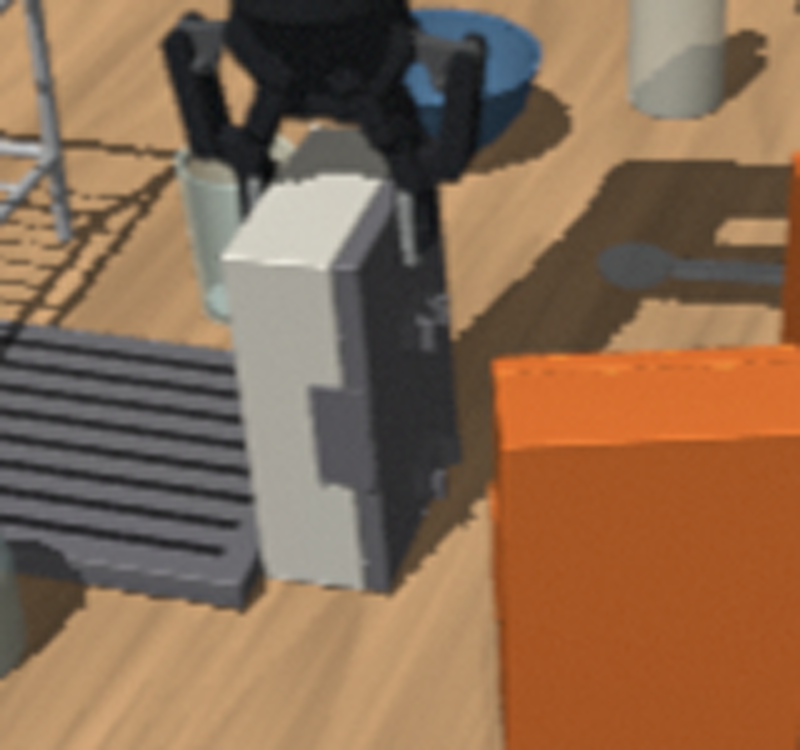

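```bash
python3 -m crank '[{"grip":4,"linear":[-0.4,0,0.2],"angular":[0,0,0]},{"grip":4,"linear":[-0.3,0,0.2],"angular":[0,0,0]},{"grip":4,"linear":[0,0,0],"angular":[0,0,0]}]'
python3 -m crank '[{"grip":8.54,"linear":[0,0,0],"angular":[0,0,0]},{"grip":8.54,"linear":[0,0,0],"angular":[0,0,0]},{"grip":8.54,"linear":[0,0,0],"angular":[0,0,0]},{"grip":8.54,"linear":[0,0,0],"angular":[0,0,0]}]'
python3 - <<'E'
from h import *
np.set_printoptions(precision=4,suppress=True)
S=eyes.capture('side');crop(S,(220,150,380,300),5,'s9.png')
S=eyes.capture('wrist');crop(S,(0,0,640,480),1.2,'w9.png')
E
```

```text
t: 6.95
eef_pos: [0.5667, -0.0169, 0.2061]
eef_rot: [-180.0, 0.9, 3.0]
ft_force: [-12.0, -1.6, 0.1]
width: 0.0596
t: 7.35
eef_pos: [0.5749, -0.0171, 0.2088]
eef_rot: [180.0, -0.2, 3.0]
ft_force: [-0.8, -0.2, 0.1]
width: 0.0855
```

View pics/s9.png

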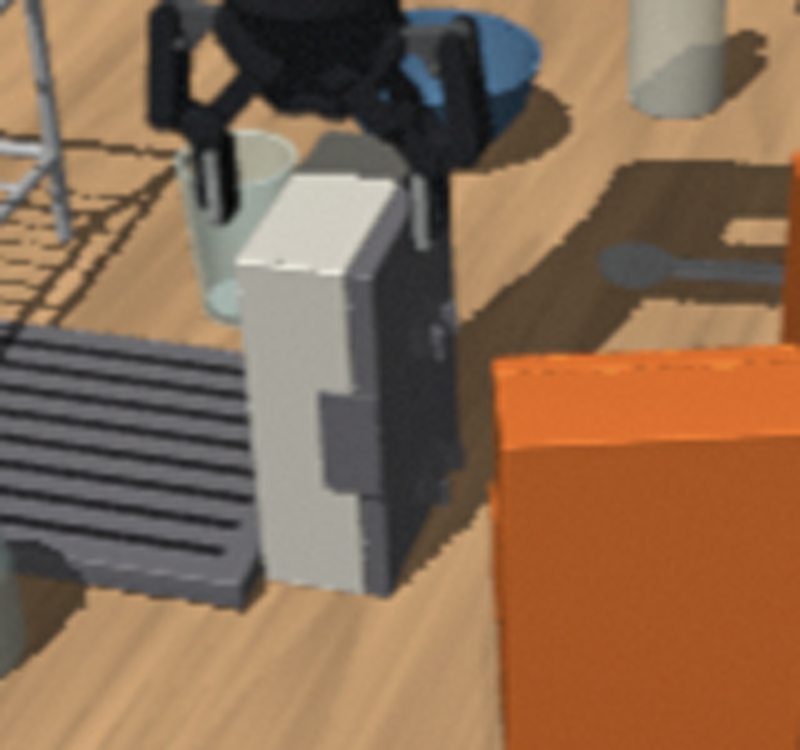

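View pics/w9.png

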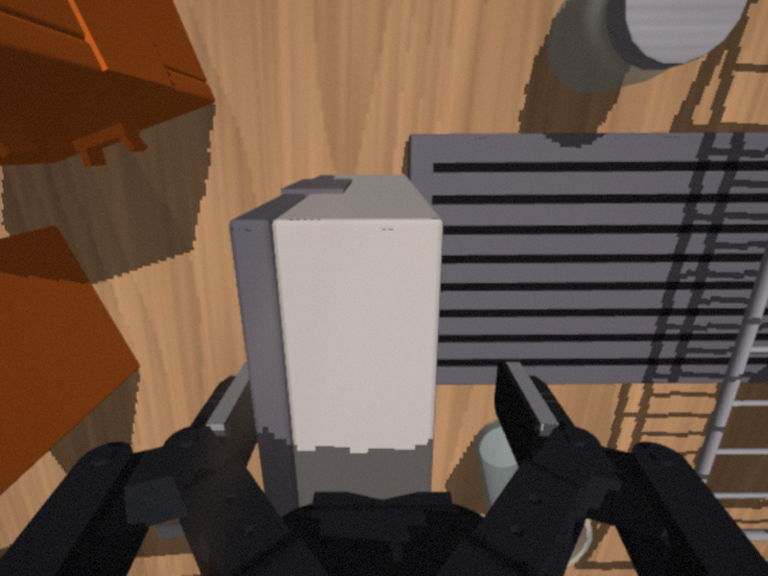

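Run:
```python
from h import *
np.set_printoptions(precision=4,suppress=True)
W=eyes.capture('wrist')
f=lambda u,v,z:onz(W,(u/1.2,v/1.2),z)
print("BL",f(441,220,.17),"LL",f(233,226,.17),"back lower",f(435,440,.17)); print("tray L",f(411,135,.018),"far",f(760,134,.018), "right",f(436,384,.018),f(700,383,.018))
T=eyes.capture('top');crop(T,(240,110,400,260),5,'t9.png')
```

```text
BL [0.5868 0.0492 0.17  ] LL [0.5303 0.0447 0.17  ] back lower [ 0.5921 -0.0241  0.17  ]
tray L [0.5879 0.074  0.018 ] far [0.8018 0.0853 0.018 ] right [ 0.6199 -0.1018  0.018 ] [ 0.8203 -0.0914  0.018 ]
```

View pics/t9.png

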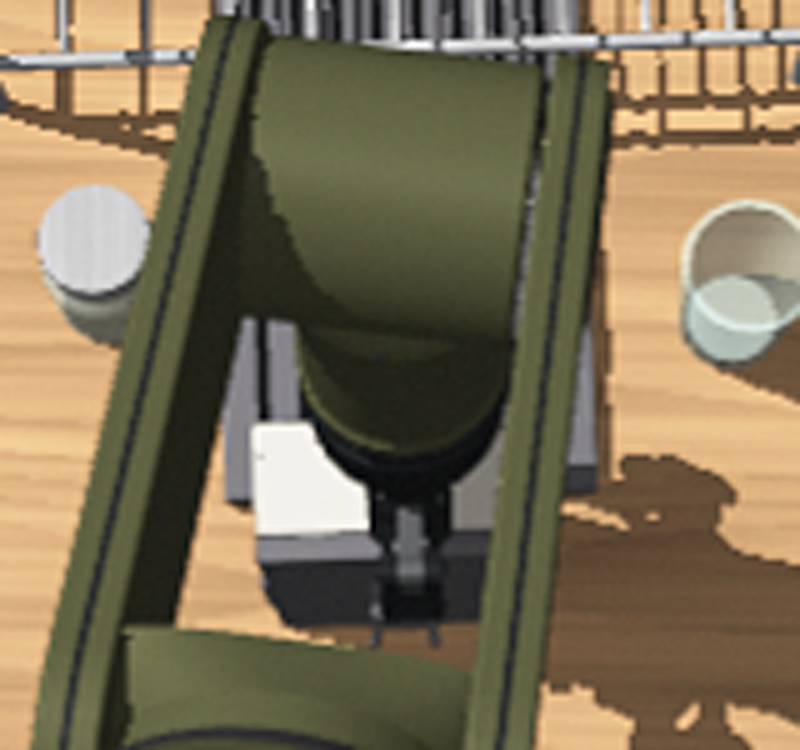

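```bash
python3 - <<'E'
from h import *
np.set_printoptions(precision=4,suppress=True)
W=eyes.capture('wrist')
f=lambda u,v,z:onz(W,(u/1.2,v/1.2),z)
print(f(138,365,0),f(138,365,.17),f(55,228,0),f(213,100,0),f(145,145,.06))
E
python3 -m crank '[{"grip":8.54,"linear":[0,0,-4],"angular":[0,0,0]},{"grip":8.54,"linear":[0,0,-4],"angular":[0,0,0]},{"grip":0,"linear":[-2.5,0,0],"angular":[0,0,0]},{"grip":0,"linear":[-3,-0.3,0],"angular":[0,0,0]},{"grip":0,"linear":[-2.7,0,0],"angular":[0,0,0]},{"grip":0,"linear":[0,0,0],"angular":[0,0,0]},{"grip":0,"linear":[0,0,0],"angular":[0,0,0]}]' 40
python3 - <<'E'
from h import *
W=eyes.capture('wrist');crop(W,(0,0,640,480),1.2,'w10.png')
W=eyes.capture('top');crop(W,(200,130,420,300),3.5,'t10.png')
E
```

```text
[ 0.3852 -0.1072  0.    ] [0.4979 0.     0.17  ] [0.3435 0.0009 0.    ] [0.4617 0.0891 0.    ] [0.448  0.0614 0.06  ]
t: 8.3
eef_pos: [0.4915, -0.0183, 0.2885]
eef_rot: [180.0, -0.1, 2.9]
ft_force: [0.3, -0.4, 0.7]
width: 0.0121
```

View pics/w10.png

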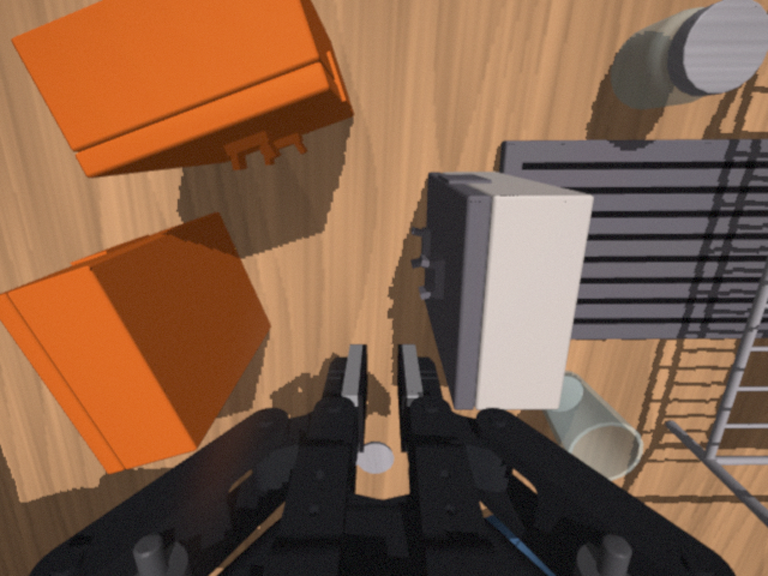

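View pics/t10.png

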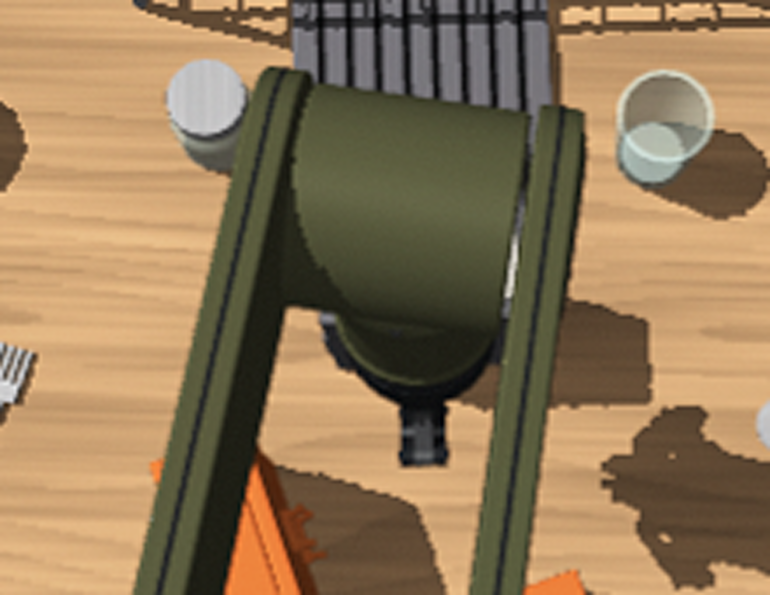

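Run:
```python
from h import *
np.set_printoptions(precision=4,suppress=True)
W=eyes.capture('wrist')
f=lambda u,v,z:onz(W,(u/1.2,v/1.2),z)[:2]
c=[f(591,197,.17),f(560,408,.17),f(470,196,.17),f(455,408,.17)];print(c,np.mean(c,0))
print(np.degrees(np.arctan2(c[0][0]-c[1][0],c[1][1]-c[0][1])))
print("tray",f(502,143,.018),f(768,142,.018),f(745,338,.018))
plan([.495,-.0165,.213],[180,0,3])
```

```text
[array([0.5869, 0.0482]), array([ 0.5954, -0.0683]), array([0.5305, 0.0459]), array([ 0.5364, -0.071 ])] [ 0.5623 -0.0113]
-175.82304003449843
tray [0.5857 0.0722] [0.8005 0.0837] [ 0.8434 -0.0906]
n 2 at [ 0.4927 -0.0183  0.2882] rpy [179.99  -0.09   2.96]
[0.11, -0.09, 3.76] [0.001, -0.007, -0.004]
[0.12, -0.09, 3.76] [0.001, -0.007, -0.004]
```

```bash
python3 -m crank '[{"grip":0,"linear":[0.1,-0.2,3.8],"angular":[0,0,0]},{"grip":0,"linear":[0.1,-0.2,3.7],"angular":[0,0,0]},{"grip":0,"linear":[0,0,0],"angular":[0,0,0]},{"grip":0,"linear":[1,0,0],"angular":[0,0,0]},{"grip":0,"linear":[1,0,0],"angular":[0,0,0]},{"grip":0,"linear":[0.5,0,0],"angular":[0,0,0]}]'
python3 -m crank '[{"grip":0,"linear":[0.5,0,0],"angular":[0,0,0]},{"grip":0,"linear":[0.5,0,0],"angular":[0,0,0]},{"grip":0,"linear":[0.5,0,0],"angular":[0,0,0]}]'
python3 - <<'E'
from h import *
W=eyes.capture('side');crop(W,(220,150,380,300),5,'s11.png')
E
```

```text
t: 9.05
eef_pos: [0.5213, -0.0131, 0.2149]
eef_rot: [180.0, -0.3, 3.0]
ft_force: [-1.2, -1.0, 0.7]
width: -0.0
t: 9.35
eef_pos: [0.5334, -0.0121, 0.2134]
eef_rot: [180.0, -0.0, 3.0]
ft_force: [-1.1, -0.7, 2.3]
width: -0.0001
```

View pics/s11.png

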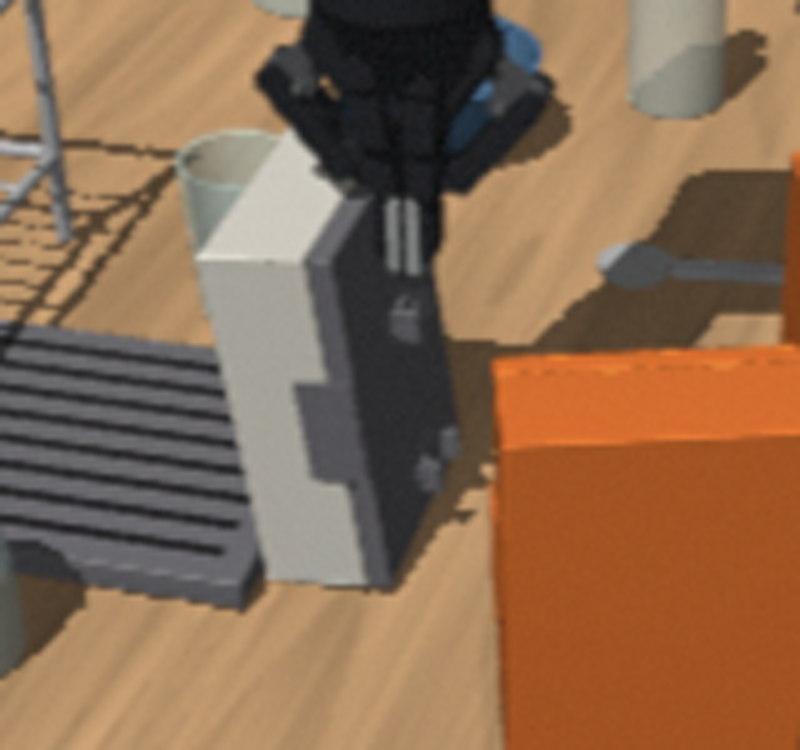

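```bash
python3 -m crank '[{"grip":0,"linear":[0.5,0,0],"angular":[0,0,0]},{"grip":0,"linear":[0.5,0,0],"angular":[0,0,0]},{"grip":0,"linear":[0.5,0,0],"angular":[0,0,0]},{"grip":0,"linear":[0.4,0,0],"angular":[0,0,0]}]'
python3 - <<'E'
from h import *
W=eyes.capture('side');crop(W,(220,150,380,300),5,'s12.png')
E
```

```text
t: 9.8
eef_pos: [0.5529, -0.0111, 0.213]
eef_rot: [180.0, -0.0, 3.0]
ft_force: [-0.8, -0.3, 1.1]
width: -0.0003
```

View pics/s12.png

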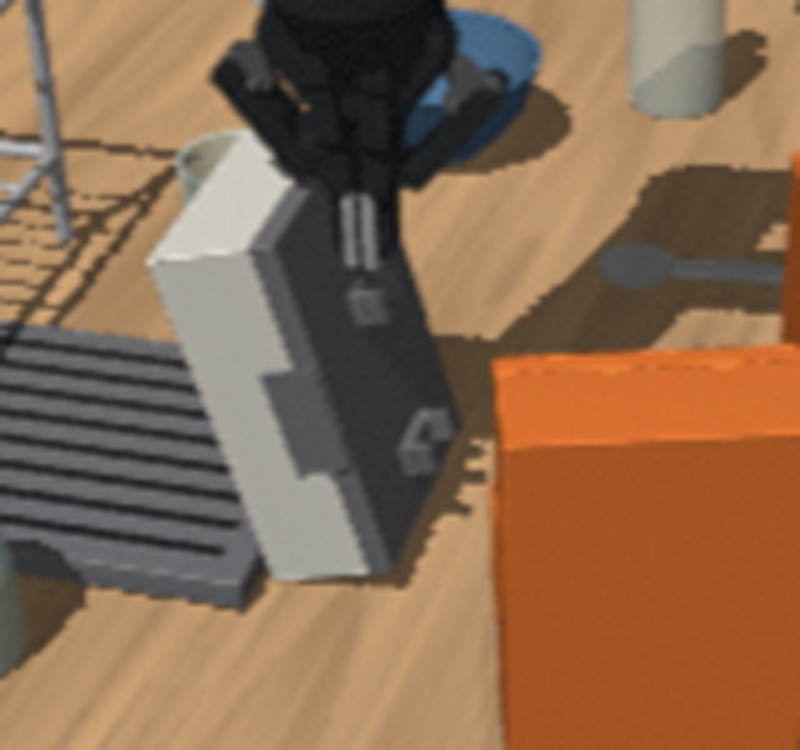

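```bash
python3 -m crank '[{"grip":0,"linear":[0.5,0,0],"angular":[0,0,0]},{"grip":0,"linear":[0.4,0,0],"angular":[0,0,0]},{"grip":0,"linear":[0.3,0,0],"angular":[0,0,0]},{"grip":0,"linear":[0.3,0,0],"angular":[0,0,0]},{"grip":0,"linear":[0,0,0],"angular":[0,0,0]}]'
python3 - <<'E'
from h import *
W=eyes.capture('side');crop(W,(220,150,380,300),5,'s13.png')
E
```

```text
t: 10.35
eef_pos: [0.5677, -0.0103, 0.2129]
eef_rot: [180.0, -0.0, 3.0]
ft_force: [1.0, 0.1, -0.0]
width: 0.0002
```

View pics/s13.png

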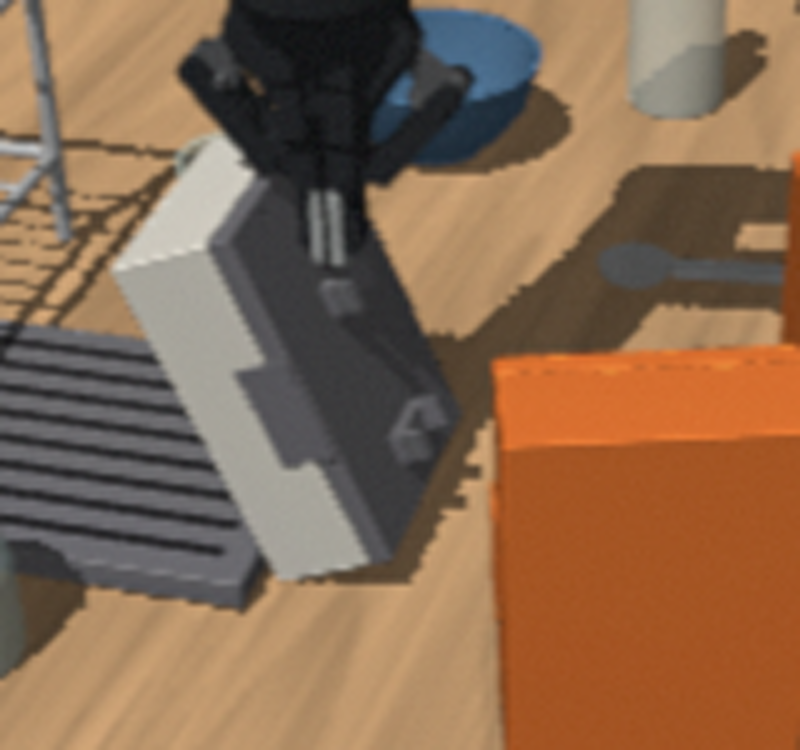

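```bash
python3 -m crank '[{"grip":0,"linear":[0.4,0,0],"angular":[0,0,0]},{"grip":0,"linear":[0.4,0,0],"angular":[0,0,0]},{"grip":0,"linear":[0.4,0,0],"angular":[0,0,0]},{"grip":0,"linear":[0.3,0,0],"angular":[0,0,0]},{"grip":0,"linear":[0,0,0],"angular":[0,0,0]},{"grip":0,"linear":[0,0,0],"angular":[0,0,0]}]'
python3 - <<'E'
from h import *
W=eyes.capture('side');crop(W,(220,150,380,300),5,'s14.png')
E
```

```text
t: 11.0
eef_pos: [0.5821, -0.0095, 0.2128]
eef_rot: [-180.0, 0.0, 3.0]
ft_force: [-1.0, -0.1, -0.0]
width: 0.0001
```

View pics/s14.png

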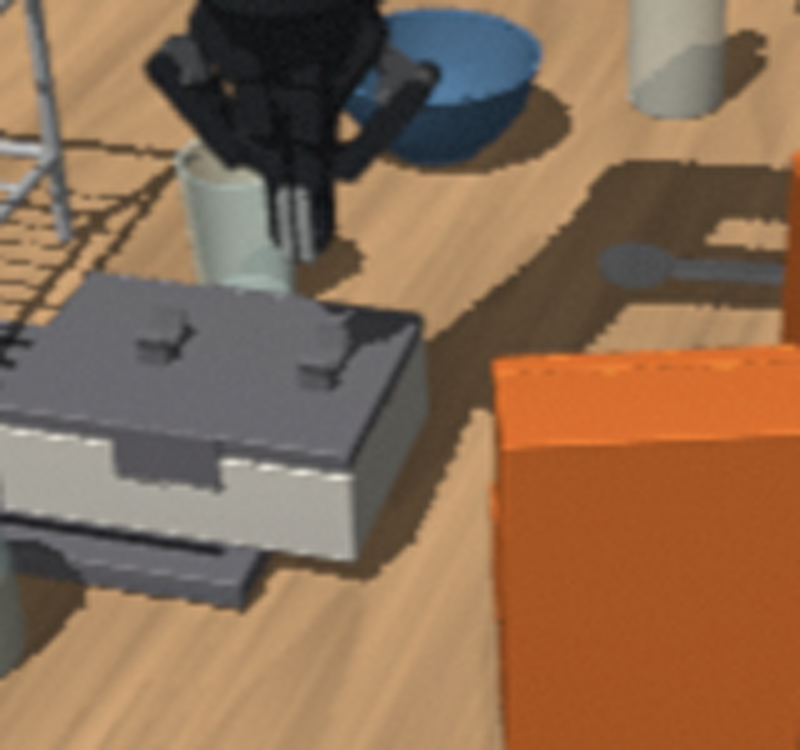

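```bash
python3 -m crank '[{"grip":0,"linear":[0,0,-4],"angular":[0,0,0]},{"grip":3,"linear":[0,0,-4.5],"angular":[0,0,0]},{"grip":3,"linear":[2,2,-4],"angular":[0,0,0]},{"grip":3,"linear":[0,4,0],"angular":[0,0,0]},{"grip":3,"linear":[0,0,0],"angular":[0,0,0]}]'
python3 - <<'E'
from h import *
W=eyes.capture('wrist');crop(W,(0,0,640,480),1.25,'w15.png')
S=eyes.capture('side');crop(S,(140,170,340,320),4,'s15.png')
E
```

```text
t: 11.55
eef_pos: [0.6063, -0.0724, 0.3399]
eef_rot: [179.8, -0.2, 2.8]
ft_force: [-0.5, 0.7, 0.1]
width: 0.0302
```

View pics/w15.png

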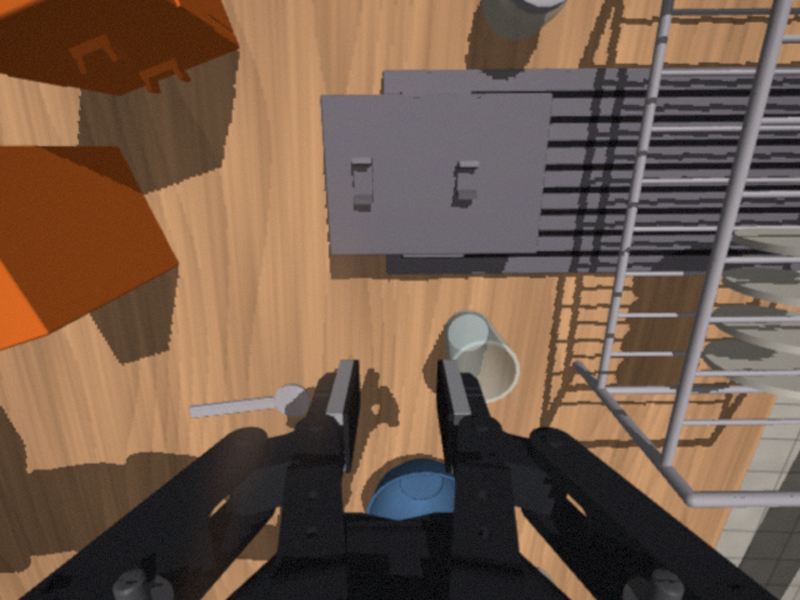

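View pics/s15.png

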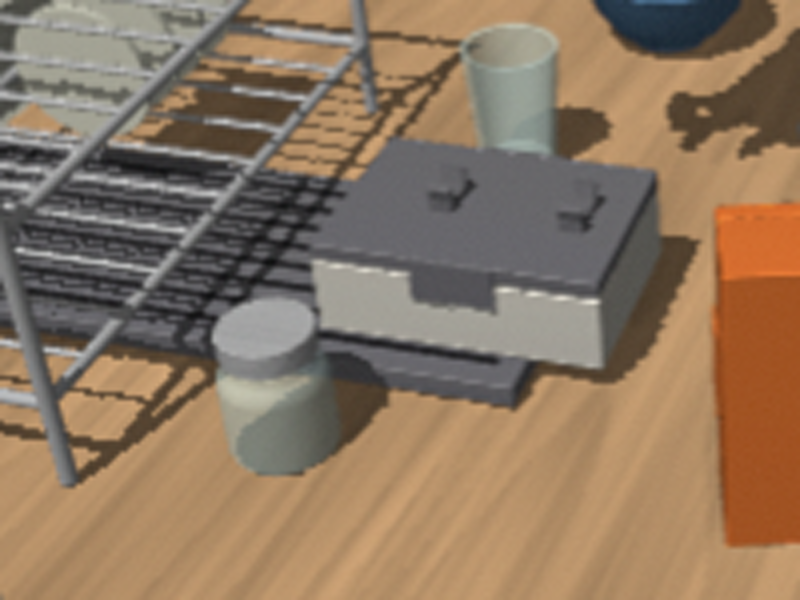

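Run:
```python
from h import *
np.set_printoptions(precision=4,suppress=True)
W=eyes.capture('wrist')
f=lambda u,v,z:onz(W,(u/1.25,v/1.25),z)[:2]
c=[f(322,96,.078),f(551,94,.078),f(537,255,.078),f(331,255,.078)];m=np.mean(c,0);print(*c,"ctr",m)
ax=(c[1]+c[2]-c[0]-c[3])/2;print("len",np.linalg.norm(ax),"yaw",np.degrees(np.arctan2(ax[1],ax[0])))
wv=(c[0]+c[1]-c[3]-c[2])/2;print("wid",np.linalg.norm(wv),np.degrees(np.arctan2(-wv[0],wv[1])))
L=f(384,71,.018);R=f(388,273,.018);tm=(L+R)/2;print("tray",L,R,tm,np.degrees(np.arctan2(R[0]-L[0],L[1]-R[1])),"side",f(384,71,.018),f(650,68,.018),f(580,272,.018))
t=np.radians(2.9);d=m-tm;print("box in tray",d[0]*np.cos(t)+d[1]*np.sin(t),-d[0]*np.sin(t)+d[1]*np.cos(t))
```

```text
[0.5441 0.0502] [0.7088 0.0594] [ 0.7174 -0.0591] [ 0.55   -0.0671] ctr [ 0.6301 -0.0041]
len 0.16623674047271117 yaw 2.966456073325334
wid 0.11812941953300518 3.534219475989788
tray [0.5859 0.078 ] [ 0.5963 -0.0975] [ 0.5911 -0.0098] 3.393374245035214 side [0.5859 0.078 ] [0.8079 0.091 ] [ 0.7834 -0.0876]
box in tray 0.03916121773219268 0.003668760328543297
```

```bash
python3 -c "
from h import *
plan([.467,.287,.25],[180,0,73.4])"
```

```text
n 12 at [ 0.6044 -0.0683  0.3372] rpy [-1.7994e+02  9.0000e-02  2.9000e+00]
[-0.99, -3.01, 0.73] [-0.002, 0.001, -0.979]
[-0.68, -3.1, 0.73] [-0.002, 0.001, -0.979]
[-0.36, -3.15, 0.73] [-0.002, 0.001, -0.979]
[-0.03, -3.17, 0.73] [-0.002, 0.001, -0.979]
[0.29, -3.16, 0.73] [-0.002, 0.001, -0.979]
[0.61, -3.11, 0.73] [-0.002, 0.001, -0.979]
[0.93, -3.04, 0.73] [-0.002, 0.001, -0.979]
[1.24, -2.92, 0.73] [-0.002, 0.001, -0.979]
[1.53, -2.78, 0.73] [-0.002, 0.001, -0.979]
[1.8, -2.61, 0.73] [-0.002, 0.001, -0.979]
[2.06, -2.41, 0.73] [-0.002, 0.001, -0.979]
[2.3, -2.19, 0.73] [-0.002, 0.001, -0.979]
```

```bash
python3 -m crank '[{"grip":3,"linear":[-0.99,-3.01,0],"angular":[0,0,-0.98]},{"grip":3,"linear":[-0.68,-3.1,0],"angular":[0,0,-0.98]},{"grip":3,"linear":[-0.36,-3.15,0],"angular":[0,0,-0.98]},{"grip":3,"linear":[-0.03,-3.17,0],"angular":[0,0,-0.98]},{"grip":3,"linear":[0.29,-3.16,0],"angular":[0,0,-0.98]},{"grip":3,"linear":[0.61,-3.11,0],"angular":[0,0,-0.98]}]'
python3 -m crank '[{"grip":3,"linear":[0.93,-3.04,1.4],"angular":[0,0,-0.98]},{"grip":3,"linear":[1.24,-2.92,1.4],"angular":[0,0,-0.98]},{"grip":3,"linear":[1.53,-2.78,1.4],"angular":[0,0,-0.98]},{"grip":3,"linear":[1.8,-2.61,1.4],"angular":[0,0,-0.98]},{"grip":3,"linear":[2.06,-2.41,1.4],"angular":[0,0,-0.98]},{"grip":3,"linear":[2.3,-2.19,1.4],"angular":[0,0,-0.98]},{"grip":3,"linear":[0,0,0],"angular":[0,0,0]},{"grip":3,"linear":[0,0,0],"angular":[0,0,0]}]'
python3 - <<'E'
from h import *
W=eyes.capture('wrist');crop(W,(0,0,640,480),1.25,'w16.png')
T=eyes.capture('top');crop(T,(240,110,400,260),5,'t16.png')
print(pose()[0],pose()[2]["eef_rot"])
E
```

```text
t: 12.3
eef_pos: [0.5345, 0.111, 0.337]
eef_rot: [-179.9, 0.1, 38.5]
ft_force: [0.4, -0.3, 0.1]
width: 0.0299
t: 13.1
eef_pos: [0.4659, 0.2872, 0.253]
eef_rot: [-179.9, 0.1, 73.6]
ft_force: [-0.5, 0.7, -0.6]
width: 0.0299
[0.46730331 0.28622847 0.25399345] [1.79989939e+02 2.41825118e-02 7.34982274e+01]
```

View pics/w16.png

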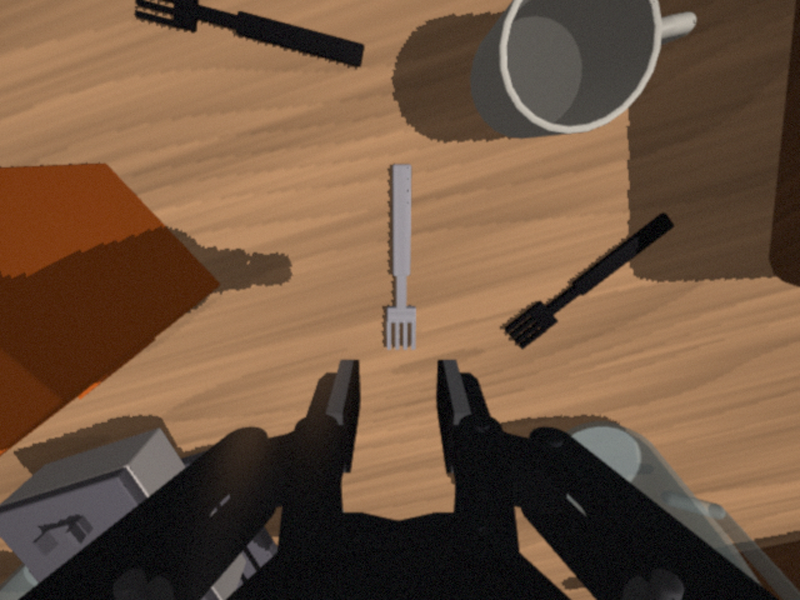

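View pics/t16.png

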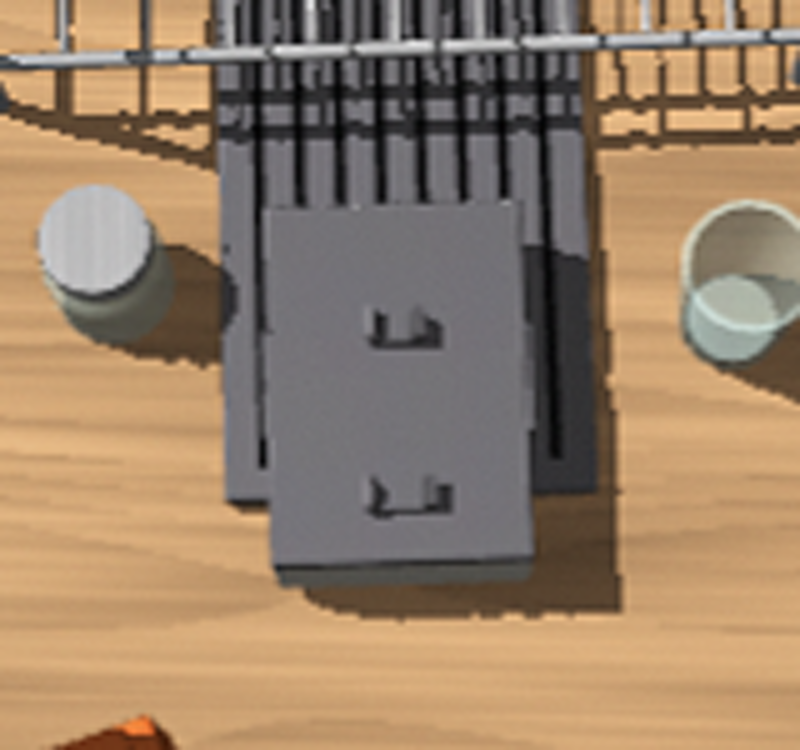

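Run:
```python
from h import *
np.set_printoptions(precision=4,suppress=True)
W=eyes.capture('wrist')
f=lambda u,v,z:onz(W,(u/1.25,v/1.25),z)[:2]
h,t=f(401,164,.004),f(400.5,348,.004);d=t-h;print("fork",h,t,(h+t)/2,np.linalg.norm(d),np.degrees(np.arctan2(d[1],d[0])))
T=eyes.capture('top')
g=lambda u,v,z:onz(T,(240+u/5,110+v/5),z)[:2]
c=[g(272,566,.078),g(265,207,.078),g(521,202,.078),g(533,556,.078)];m=np.mean(c,0);print(*c,"ctr",m)
ax=(c[1]+c[2]-c[0]-c[3])/2;print("len",np.linalg.norm(ax),"yaw",np.degrees(np.arctan2(ax[1],ax[0])))
L=g(227,499,.018);R=g(596,490,.018);tm=(L+R)/2;print("tray",L,R,tm)
q=np.radians(3.);d=m-tm;print("box in tray",d[0]*np.cos(q)+d[1]*np.sin(q),-d[0]*np.sin(q)+d[1]*np.cos(q))
print("cradle neck walls",g(378,343,.084),g(430,343,.084),"handle",g(376,512,.084),g(440,512,.084))
```

```text
fork [0.3963 0.3102] [0.5402 0.2673] [0.4682 0.2887] 0.15011143778154118 -16.62192282747267
[0.5441 0.0459] [0.7135 0.0553] [ 0.7185 -0.0634] [ 0.5516 -0.0721] ctr [ 0.6319 -0.0086]
len 0.1684234689102927 yaw 3.093436288226368
tray [0.5874 0.0731] [ 0.5961 -0.1035] [ 0.5918 -0.0152]
box in tray 0.040431147495788244 0.004549932205034196
cradle neck walls [0.6478 0.0008] [ 0.6483 -0.023 ] handle [ 0.5689 -0.0007] [ 0.5696 -0.0296]
```

```bash
python3 -m crank '[{"grip":3,"linear":[0.2,0,3],"angular":[0,0,0]},{"grip":3,"linear":[0,0,4],"angular":[0,0,0]},{"grip":3,"linear":[0,0,4],"angular":[0,0,0]},{"grip":3,"linear":[0,0,3],"angular":[0,0,0]},{"grip":3,"linear":[0,0,0],"angular":[0,0,0]},{"grip":3,"linear":[0,0,0],"angular":[0,0,0]}]'
python3 - <<'E'
from h import *
W=eyes.capture('wrist');crop(W,(0,0,640,480),1.25,'w17.png')
print(pose()[0],pose()[2]["eef_rot"])
E
```

```text
t: 13.9
eef_pos: [0.4686, 0.2878, 0.1142]
eef_rot: [-180.0, 0.0, 73.4]
ft_force: [0.1, 0.1, 0.4]
width: 0.0297
[0.46931954 0.28834517 0.1152413 ] [ 1.79903843e+02 -8.84848785e-02  7.34510420e+01]
```

View pics/w17.png

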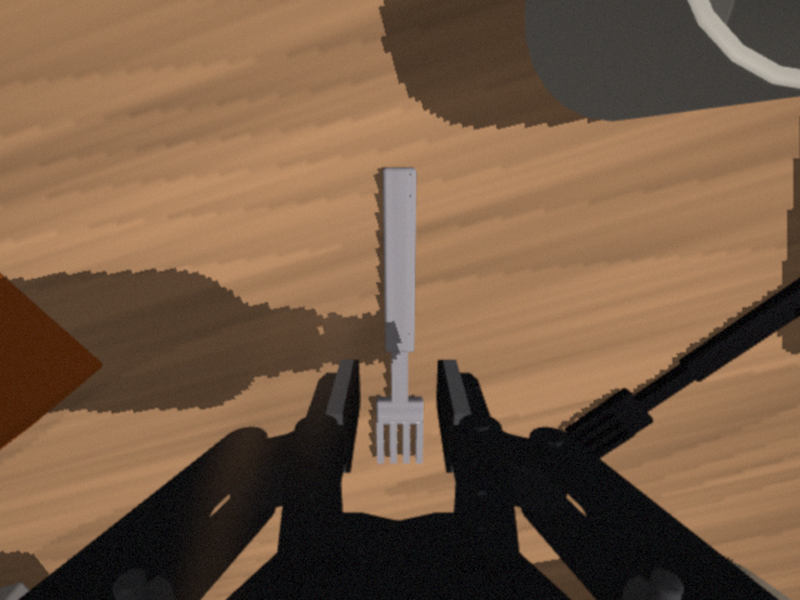

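```bash
python3 - <<'E'
from h import *
W=eyes.capture('wrist')
f=lambda u,v,z:onz(W,(u/1.25,v/1.25),z)[:2]
h,t=f(399,168,.006),f(400,463,.006);d=t-h;print("fork",h,t,(h+t)/2,np.linalg.norm(d),np.degrees(np.arctan2(d[1],d[0])))
E
python3 -m crank '[{"grip":3,"linear":[0,0,2],"angular":[0,0,0]},{"grip":3,"linear":[0,0,1.6],"angular":[0,0,0]},{"grip":3,"linear":[0,0,0.4],"angular":[0,0,0]},{"grip":3,"linear":[0,0,0],"angular":[0,0,0]},{"grip":3,"linear":[0,0,0],"angular":[0,0,0]}]'
```

```text
fork [0.39517878 0.31150844] [0.53942083 0.26907062] [0.4672998  0.29028953] 0.1503553761992037 -16.394545976724984
t: 14.5
eef_pos: [0.4689, 0.2888, 0.0753]
eef_rot: [179.9, -0.1, 73.5]
ft_force: [-0.0, -0.2, 0.6]
width: 0.0299
```

```bash
python3 -m crank '[{"grip":2,"linear":[0,0,0],"angular":[0,0,0]},{"grip":1.2,"linear":[0,0,0],"angular":[0,0,0]},{"grip":0.8,"linear":[0,0,0],"angular":[0,0,0]},{"grip":0.8,"linear":[0,0,0],"angular":[0,0,0]},{"grip":0.8,"linear":[0,0,0],"angular":[0,0,0]}]' 50
python3 -m crank '[{"grip":0.8,"linear":[0,0,-2],"angular":[0,0,0]},{"grip":0.8,"linear":[0,0,-4],"angular":[0,0,0]},{"grip":0.8,"linear":[0,0,-4],"angular":[0,0,0]},{"grip":0.8,"linear":[0,0,-4],"angular":[0,0,0]},{"grip":0.8,"linear":[0,0,-4],"angular":[0,0,0]},{"grip":0.8,"linear":[0,0,0],"angular":[0,0,0]}]'
python3 - <<'E'
from h import *
W=eyes.capture('wrist');crop(W,(0,0,640,480),1.25,'w18.png')
W=eyes.capture('side');crop(W,(200,180,360,330),5,'s18.png')
plan([.631,-.0065,.27],[180,0,93])
E
```

```text
t: 15.0
eef_pos: [0.4686, 0.2887, 0.0751]
eef_rot: [179.9, -0.1, 73.5]
ft_force: [-0.0, -0.7, 5.3]
width: 0.0116
t: 15.6
eef_pos: [0.4709, 0.2899, 0.2603]
eef_rot: [179.5, -0.5, 73.5]
ft_force: [1.5, 0.4, -0.6]
width: 0.0114
n 8 at [0.4683 0.2885 0.2552] rpy [ 1.7987e+02 -1.2000e-01  7.3520e+01]
[-2.96, 3.0, -0.18] [0.003, -0.002, -0.406]
[-3.08, 2.87, -0.18] [0.003, -0.002, -0.406]
[-3.2, 2.74, -0.18] [0.003, -0.002, -0.406]
[-3.32, 2.6, -0.18] [0.003, -0.002, -0.406]
[-3.42, 2.45, -0.18] [0.003, -0.002, -0.406]
[-3.52, 2.31, -0.18] [0.003, -0.002, -0.406]
[-3.62, 2.15, -0.18] [0.003, -0.002, -0.406]
[-3.71, 2.0, -0.18] [0.003, -0.002, -0.406]
```

View pics/w18.png

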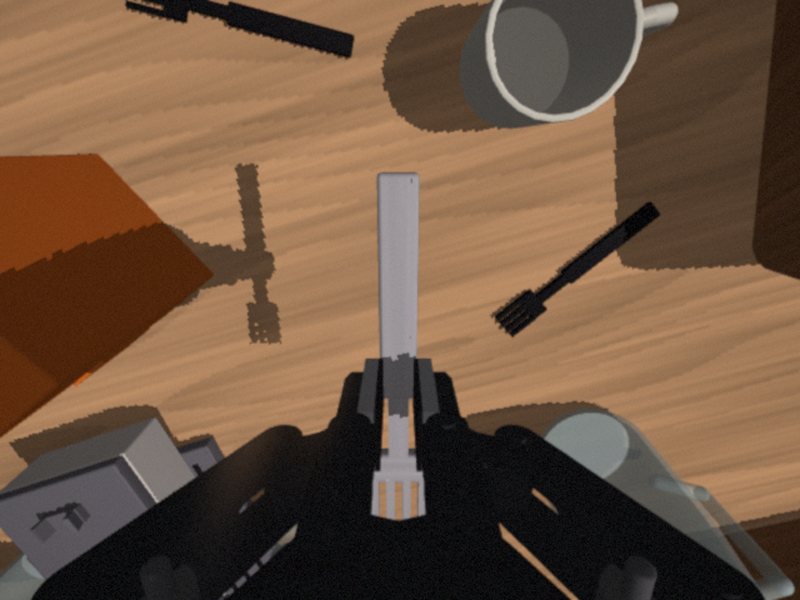

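View pics/s18.png

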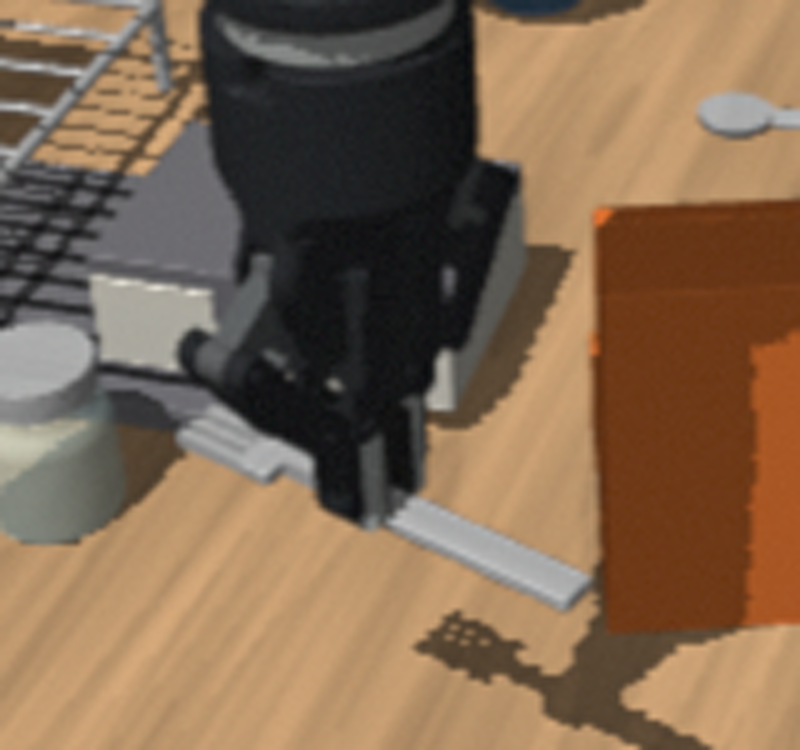

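```bash
python3 -m crank '[{"grip":0.8,"linear":[-2.96,3,0],"angular":[0,0,-0.406]},{"grip":0.8,"linear":[-3.08,2.87,0],"angular":[0,0,-0.406]},{"grip":0.8,"linear":[-3.2,2.74,0],"angular":[0,0,-0.406]},{"grip":0.8,"linear":[-3.32,2.6,0],"angular":[0,0,-0.406]},{"grip":0.8,"linear":[-3.42,2.45,0],"angular":[0,0,-0.406]},{"grip":0.8,"linear":[-3.52,2.31,0],"angular":[0,0,-0.406]},{"grip":0.8,"linear":[-3.62,2.15,0],"angular":[0,0,-0.406]},{"grip":0.8,"linear":[-3.71,2,0],"angular":[0,0,-0.406]}]'
python3 -m crank '[{"grip":0.8,"linear":[0,0,2],"angular":[0,0,0]},{"grip":0.8,"linear":[0,0,2],"angular":[0,0,0]},{"grip":0.8,"linear":[0,0,0],"angular":[0,0,0]},{"grip":0.8,"linear":[0,0,0],"angular":[0,0,0]},{"grip":0.8,"linear":[0,0,0],"angular":[0,0,0]}]'
python3 - <<'E'
from h import *
W=eyes.capture('wrist');crop(W,(0,0,640,480),1.25,'w19.png')
W=eyes.capture('side');crop(W,(140,120,340,270),4,'s19.png')
print(pose()[0],pose()[2]["eef_rot"])
E
```

```text
t: 16.5
eef_pos: [0.6302, -0.0082, 0.2513]
eef_rot: [-179.7, -0.0, 93.1]
ft_force: [0.3, 0.1, -0.3]
width: 0.0113
t: 17.0
eef_pos: [0.631, -0.0063, 0.214]
eef_rot: [180.0, -0.0, 93.0]
ft_force: [1.0, -0.5, -0.6]
width: 0.0115
[ 0.631323   -0.00623458  0.21484216] [1.79906252e+02 1.31582050e-02 9.30448876e+01]
```

View pics/w19.png

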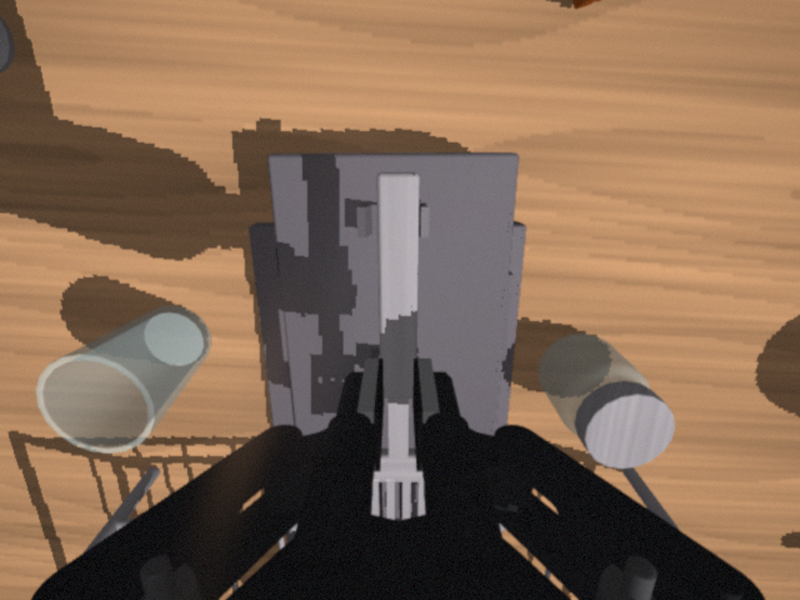

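View pics/s19.png

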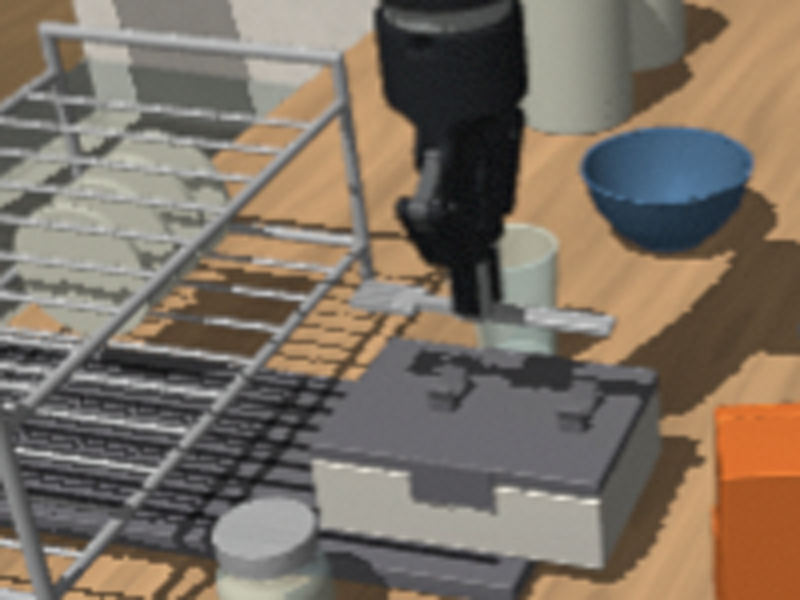

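Run:
```python
from h import *
np.set_printoptions(precision=4,suppress=True)
W=eyes.capture('wrist')
f=lambda u,v,z:onz(W,(u/1.25,v/1.25),z)[:2]
zt=pose()[0][2];tp=pose()[0][:2];print("tcp",tp)
e=[f(270,154,.078),f(517,154,.078)];print("edge",*e,np.mean(e,0),np.linalg.norm(e[0]-e[1]),np.degrees(np.arctan2(e[0][0]-e[1][0],e[1][1]-e[0][1])))
m=np.mean(e,0);a=np.radians(3.1);print("box ctr",m+.085*np.array([np.cos(a),np.sin(a)]))
print("cradle wall",f(357,215,.093),f(429,218,.093))
for dz in(.066,.068,.070,.072):
    h,t=f(398.5,176,zt-dz+.003),f(398.5,517,zt-dz+.003);d=t-h;print(dz,"fork",h,t,(h+t)/2-tp,np.linalg.norm(d),np.degrees(np.arctan2(d[1],d[0])))
```

```text
tcp [ 0.6313 -0.0063]
edge [ 0.5519 -0.0703] [0.5459 0.0459] [ 0.5489 -0.0122] 0.11630461213792967 2.938306383366372
box ctr [ 0.6337 -0.0076]
cradle wall [ 0.576  -0.0275] [0.5756 0.0055]
0.066 fork [ 0.5543 -0.0097] [ 0.6909 -0.0026] [-0.0088  0.0001] 0.13679361618261854 2.97327308863328
0.068 fork [ 0.5544 -0.0097] [ 0.6931 -0.0025] [-0.0076  0.0002] 0.13886409078278716 2.9732730886332805
0.07 fork [ 0.5545 -0.0097] [ 0.6952 -0.0024] [-0.0064  0.0002] 0.1409345653829558 2.9732730886332805
0.072 fork [ 0.5546 -0.0097] [ 0.6974 -0.0023] [-0.0053  0.0003] 0.1430050399831244 2.9732730886332797
```

Run:
```python
from h import *
np.set_printoptions(precision=4,suppress=True)
W=eyes.capture('wrist');S=eyes.capture('side');crop(S,(210,170,310,245),8,'s20.png')
crop(W,(250,110,390,430),2,'w20.png')
print(pose()[0])
```

```text
[ 0.6312 -0.0064  0.2148]
```

View pics/s20.png

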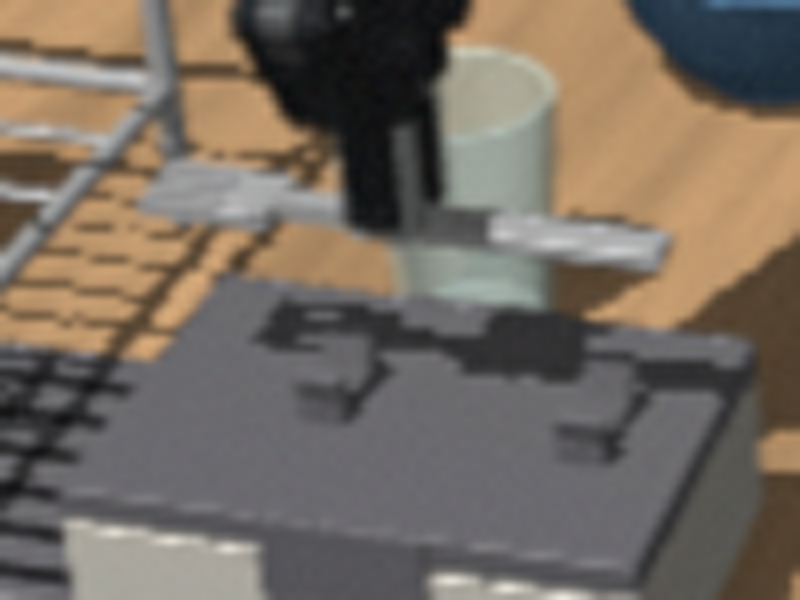

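View pics/w20.png

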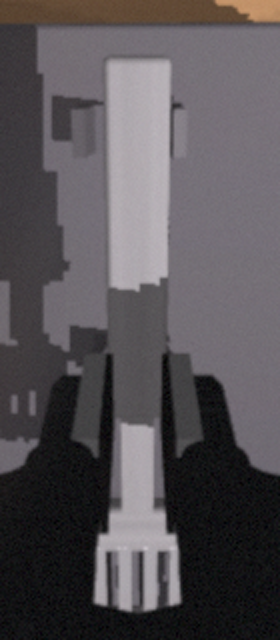

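Run:
```python
from h import *
np.set_printoptions(precision=4,suppress=True)
W=eyes.capture('wrist');S=eyes.capture('side')
h=tri([(W,(318.5,140)),(S,(292.5,200.8))]);t=tri([(W,(319,414)),(S,(228.75,194.6))]);print(h,t,t[0]-h[0],np.linalg.norm(t[0]-h[0]),(h[0]+t[0])/2-pose()[0])
tp,R,_=pose()
g=tp+R@np.array([0,0,.070])
a=np.radians(3);u=np.array([np.cos(a),np.sin(a),0])
for o in(-.002,):
  for pit in(0,2,4):
    v=np.array([np.cos(a)*np.cos(np.radians(pit)),np.sin(a),-np.sin(np.radians(pit))])
    c=g+u*o; print(pit,"W",proj(W,[c-.075*v,c+.075*v,c+.01*v,c+.037*v]).round(1).tolist(),"S",proj(S,[c-.075*v,c+.075*v]).round(1).tolist())
```

```text
(array([ 0.5545, -0.0098,  0.1445]), [np.float64(0.00021017243212735314), np.float64(0.0002101724321276026)]) (array([ 0.7048, -0.0019,  0.1395]), [np.float64(0.00012973955783391307), np.float64(0.00012973955783408676)]) [ 0.1503  0.008  -0.005 ] 0.15063211727778184 [-0.0014  0.0006 -0.0726]
0 W [[317.0, 139.9], [317.7, 420.8], [317.4, 320.2], [317.5, 365.1]] S [[292.8, 200.6], [229.0, 192.6]]
2 W [[317.0, 140.4], [317.7, 416.7], [317.4, 319.8], [317.5, 363.3]] S [[292.7, 199.6], [229.1, 193.6]]
4 W [[316.9, 141.2], [317.7, 412.7], [317.4, 319.3], [317.5, 361.5]] S [[292.6, 198.5], [229.3, 194.6]]
```

```bash
python3 -m crank '[{"grip":0.8,"linear":[-0.18,0.19,1],"angular":[0,0,0]},{"grip":0.8,"linear":[0,0,1.5],"angular":[0,0,0]},{"grip":0.8,"linear":[0,0,1],"angular":[0,0,0]},{"grip":0.8,"linear":[0,0,0],"angular":[0,0,0]},{"grip":0.8,"linear":[0,0,0],"angular":[0,0,0]}]'
python3 - <<'E'
from h import *
W=eyes.capture('wrist');S=eyes.capture('side');crop(S,(210,170,310,245),8,'s21.png')
crop(W,(200,110,440,430),2.2,'w21.png')
print(pose()[0])
E
```

```text
t: 17.85
eef_pos: [0.6327, -0.0084, 0.1784]
eef_rot: [-179.9, -0.0, 93.0]
ft_force: [0.6, -0.3, -1.5]
width: 0.0115
[ 0.63329864 -0.00838381  0.17929363]
```

View pics/s21.png

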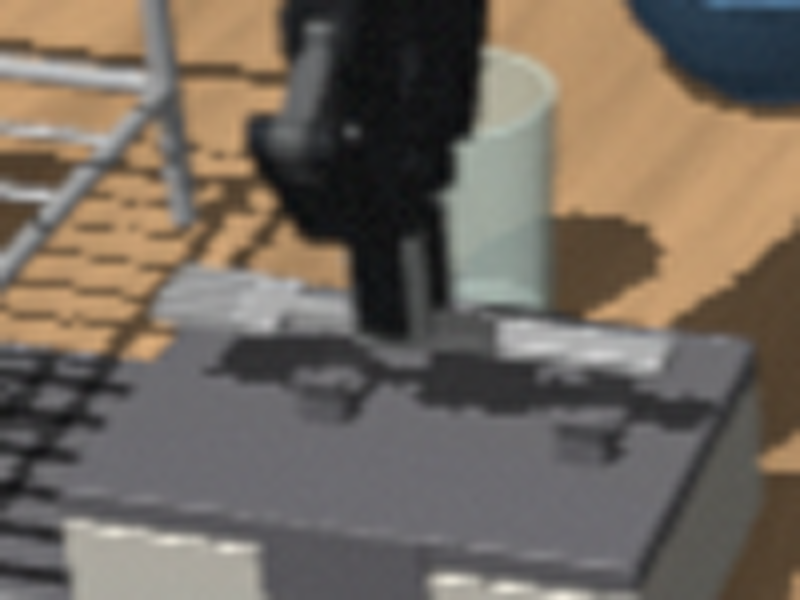

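View pics/w21.png

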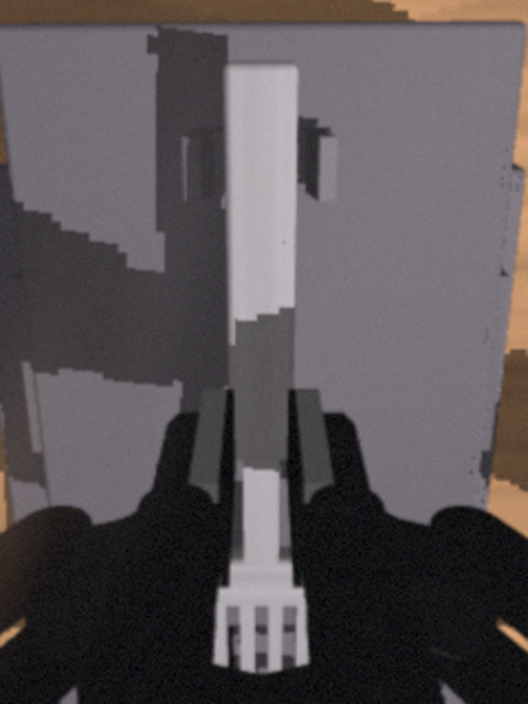

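```bash
python3 -m crank '[{"grip":0.8,"linear":[0,0,1],"angular":[0,0,0]},{"grip":0.8,"linear":[0,0,0.5],"angular":[0,0,0]},{"grip":0.8,"linear":[0,0,0],"angular":[0,0,0]},{"grip":0.8,"linear":[0,0,0],"angular":[0,0,0]}]'
python3 - <<'E'
from h import *
W=eyes.capture('wrist');S=eyes.capture('side');crop(S,(210,170,310,245),8,'s22.png')
crop(W,(200,110,440,430),2.2,'w22.png')
print(pose()[0],pose()[2]["ft_force"])
E
```

```text
t: 18.35
eef_pos: [0.6327, -0.0083, 0.1636]
eef_rot: [-180.0, -0.0, 93.0]
ft_force: [-0.2, -0.1, -0.2]
width: 0.0116
[ 0.63300984 -0.00833381  0.16400969] [ 1.18562795 -0.43006381 -0.50289099]
```

View pics/s22.png

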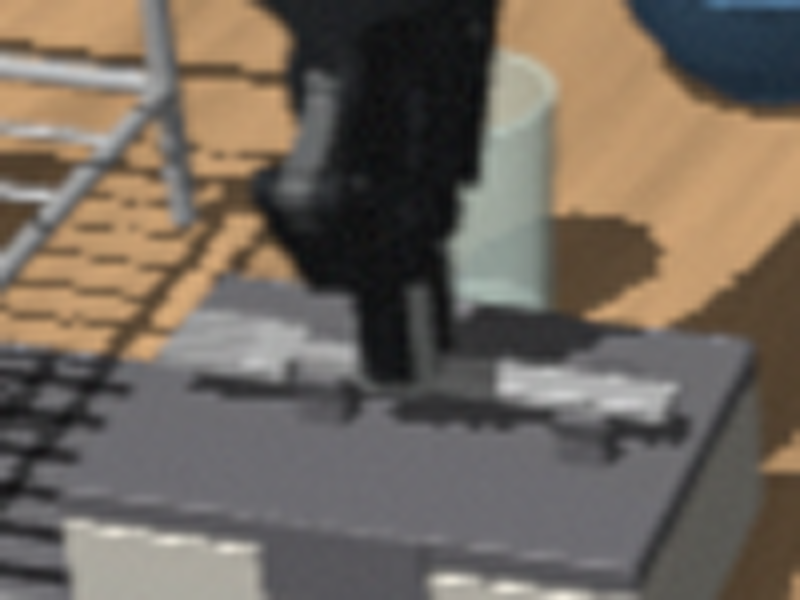

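View pics/w22.png

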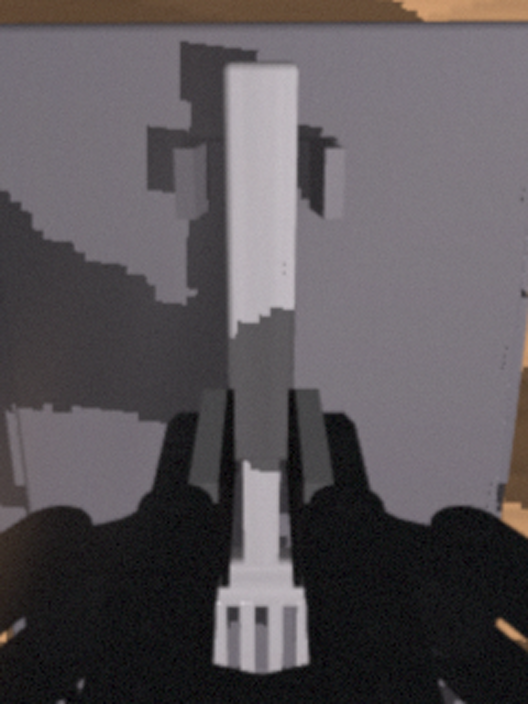

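```bash
python3 -m crank '[{"grip":0.8,"linear":[0,0,0.3],"angular":[0,0,0]},{"grip":0.8,"linear":[0,0,0],"angular":[0,0,0]},{"grip":0.8,"linear":[0,0,0],"angular":[0,0,0]}]'
python3 -m crank '[{"grip":0.8,"linear":[0,0,0.2],"angular":[0,0,0]},{"grip":0.8,"linear":[0,0,0],"angular":[0,0,0]},{"grip":0.8,"linear":[0,0,0],"angular":[0,0,0]}]'
python3 - <<'E'
from h import *
W=eyes.capture('wrist');S=eyes.capture('side');crop(S,(210,170,310,245),8,'s23.png')
print(pose()[0],pose()[2]["ft_force"])
E
```

```text
t: 18.75
eef_pos: [0.6328, -0.0083, 0.1609]
eef_rot: [-180.0, -0.0, 93.0]
ft_force: [-0.3, 0.5, -1.1]
width: 0.0111
t: 19.05
eef_pos: [0.6331, -0.0083, 0.1592]
eef_rot: [180.0, 0.0, 93.0]
ft_force: [-0.4, -0.4, 1.0]
width: 0.0113
[ 0.63311266 -0.00834801  0.15912969] [ 0.33301543 -0.17555655  0.87851699]
```

View pics/s23.png

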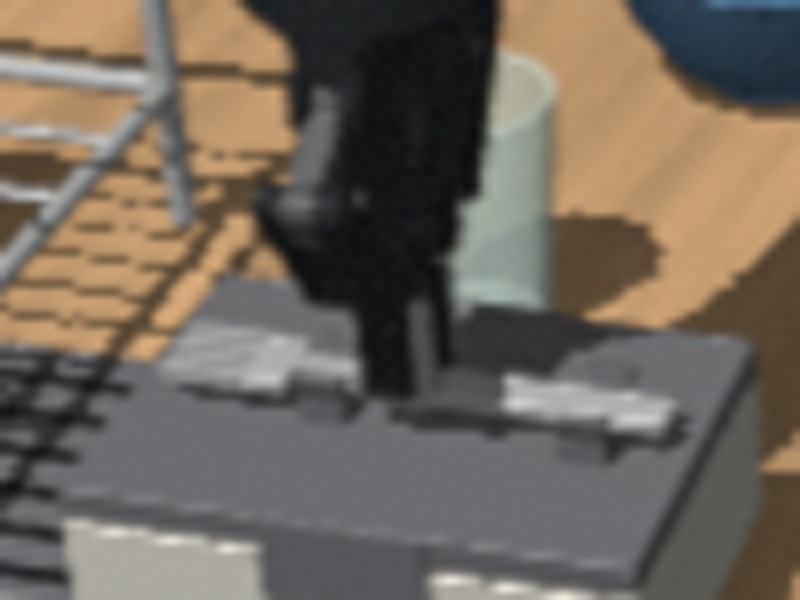

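```bash
python3 -m crank '[{"grip":0.8,"linear":[0,0,0.15],"angular":[0,0,0]},{"grip":0.8,"linear":[0,0,0],"angular":[0,0,0]},{"grip":0.8,"linear":[0,0,0],"angular":[0,0,0]}]'
python3 -m crank '[{"grip":1.5,"linear":[0,0,0],"angular":[0,0,0]},{"grip":2,"linear":[0,0,0],"angular":[0,0,0]},{"grip":2.6,"linear":[0,0,0],"angular":[0,0,0]},{"grip":3,"linear":[0,0,0],"angular":[0,0,0]},{"grip":3,"linear":[0,0,0],"angular":[0,0,0]}]'
python3 -m crank '[{"grip":3,"linear":[0,0,-1],"angular":[0,0,0]},{"grip":3,"linear":[0,0,-3],"angular":[0,0,0]},{"grip":3,"linear":[0,0,-4],"angular":[0,0,0]},{"grip":3,"linear":[0,0,-4],"angular":[0,0,0]},{"grip":3,"linear":[0,0,-4],"angular":[0,0,0]},{"grip":3,"linear":[0,4,0],"angular":[0,0,0]},{"grip":3,"linear":[0,4,0],"angular":[0,0,0]},{"grip":3,"linear":[0,0,0],"angular":[0,0,0]}]'
python3 - <<'E'
from h import *
W=eyes.capture('wrist');S=eyes.capture('side');crop(S,(160,170,310,270),5.3,'s24.png')
crop(W,(0,0,640,480),1.25,'w24.png')
print(pose()[0],pose()[2]["ft_force"])
E
```

```text
t: 19.45
eef_pos: [0.6331, -0.0084, 0.159]
eef_rot: [179.9, 0.0, 93.0]
ft_force: [-1.7, 0.3, 8.8]
width: 0.0116
t: 19.95
eef_pos: [0.6328, -0.0083, 0.1571]
eef_rot: [-180.0, -0.0, 93.0]
ft_force: [-0.4, -0.6, 0.7]
width: 0.0301
t: 20.75
eef_pos: [0.7171, -0.004, 0.3178]
eef_rot: [179.7, 0.0, 93.0]
ft_force: [-0.8, 0.7, 0.1]
width: 0.0303
[ 0.71298814 -0.00407372  0.31704149] [-0.91203736  0.49136846 -0.66164537]
```

View pics/s24.png

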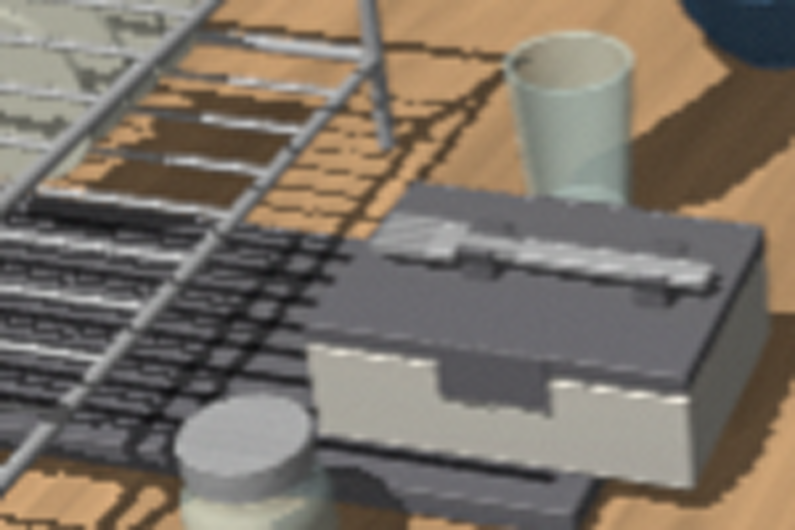

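View pics/w24.png

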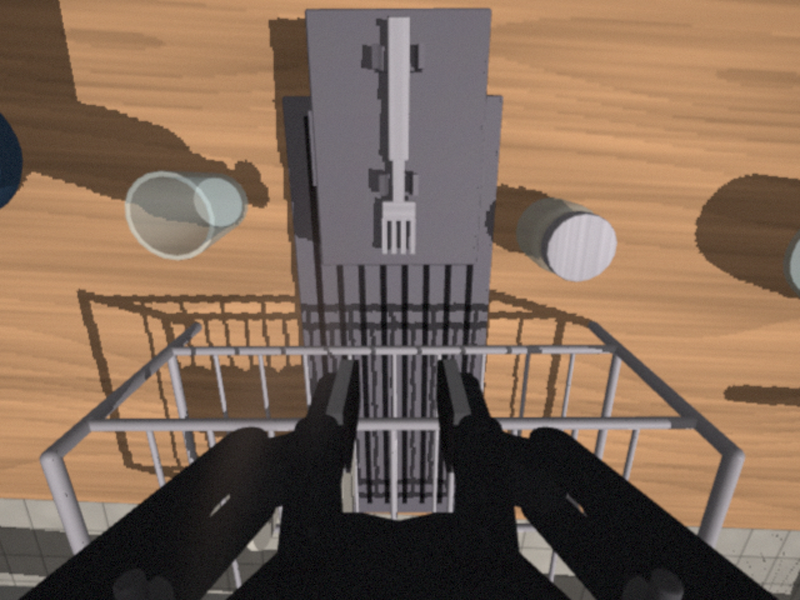

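Run:
```python
from h import *
np.set_printoptions(precision=4,suppress=True)
W=eyes.capture('wrist');S=eyes.capture('side')
f=lambda u,v,z:onz(W,(u/1.25,v/1.25),z)[:2]
c=[f(307,10.5,.078),f(489,10,.078),f(476,264,.078),f(321,265,.078)];m=np.mean(c,0)
ax=(c[2]+c[3]-c[0]-c[1])/2;u=ax/np.linalg.norm(ax);v=np.array([-u[1],u[0]])
print("ctr",m,"len",np.linalg.norm(ax),"wid",np.linalg.norm(c[0]-c[1]),np.linalg.norm(c[2]-c[3]),"yaw",np.degrees(np.arctan2(u[1],u[0])))
h,t=f(398.5,18,.090),f(398,253,.090);fc=(h+t)/2;d=t-h
print("fork",fc,np.linalg.norm(d),"in box z,y",(fc-m)@u,(fc-m)@v,"ang",np.degrees(np.arctan2(d[1],d[0])))
L,R=f(501,97,.018),f(285,97,.018);tm=(L+R)/2;tt=np.radians(3);tx=np.array([np.cos(tt),np.sin(tt)]);ty=np.array([-tx[1],tx[0]])
print("tray",L,R,tm,"box in tray",(m-tm)@tx,(m-tm)@ty)
for n,w,s in(("h",(398.5,18),(294.5,221.9)),("t",(398,253),(231.7,214.5))): print(n,tri([(W,(w[0]/1.25,w[1]/1.25)),(S,s)]))
crop(S,(0,0,640,480),1.2,'s25.png');T=eyes.capture('top');crop(T,(0,0,640,480),1.2,'t25.png')
```

```text
ctr [ 0.6279 -0.0076] len 0.16717143189678985 wid 0.11580837917323648 0.11912959633174126 yaw 3.0486506432980933
fork [ 0.6256 -0.0078] 0.14789257874372375 in box z,y -0.0022991699113971793 -3.817199293745426e-05 ang 2.8027115084234144
tray [0.5837 0.0733] [ 0.5926 -0.1009] [ 0.5882 -0.0138] box in tray 0.03995844757057171 0.00407856597844665
h (array([ 0.5523, -0.011 ,  0.0894]), [np.float64(0.000791919013339849), np.float64(0.0007919190133399647)])
t (array([ 0.7028, -0.0032,  0.0857]), [np.float64(0.002426925343662997), np.float64(0.002426925343662989)])
```

View pics/t25.png

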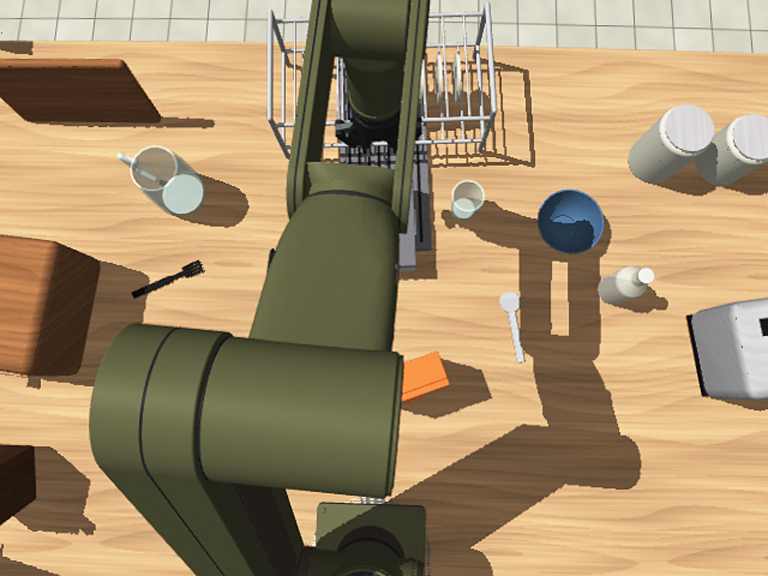

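Run:
```python
from h import *
S=eyes.capture('side');crop(S,(220,150,380,300),5,'s26.png')
a=cv2.imread('pics/s8.png',0);a9=cv2.imread('pics/s9.png',0);b=cv2.imread('pics/s26.png',0)
tpl=lambda im:im[540:615,200:258]
for n,im in(("s8 pushed",a),("s9",a9),("s14",cv2.imread('pics/s14.png',0)),("now",b)):
    r=cv2.matchTemplate(im[480:680,140:330],tpl(a),cv2.TM_CCOEFF_NORMED);_,v,_,l=cv2.minMaxLoc(r);print(n,v,(l[0]+140-200)/5,(l[1]+480-540)/5,"px")
```

```text
s8 pushed 1.0 0.0 0.0 px
s9 0.9988517165184021 0.0 0.0 px
s14 0.9431173801422119 0.0 0.2 px
now 0.9435465335845947 0.0 0.2 px
```

View pics/s26.png

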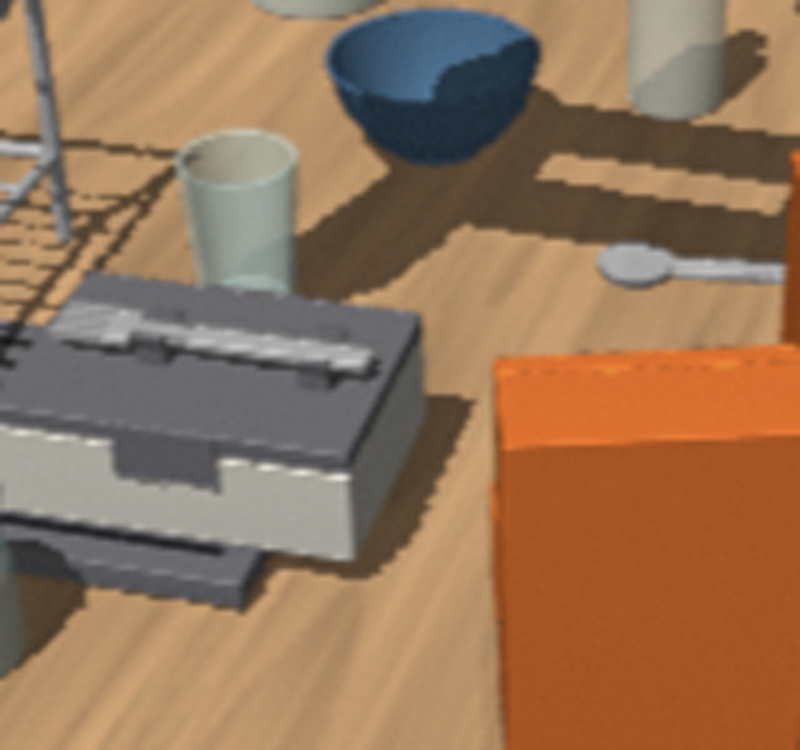

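The tray sits where it stopped under the push, the box is flat, and the fork rests in both cradles. The gripper is clear, so I'm handing in.

```bash
python3 -c "
from h import *
print(env.sign_off(),pose()[2]['t'])"
```

```text
the job is handed in; nothing more can be done
the job is handed in; nothing more can be done
```

The job is handed in at about 21 s of the 69 s allowed, and every check I could make from the images passed. `env.sign_off()` gives no verdict, so the outcome is not confirmed.

**What I did**
- **Tray:** I pinched the white lunch box by its top and slid it against the tray. I centred it on the tray and pushed until the tray hit its stop, after about 22 mm of travel. The first push tilted the box and pressed it hard on the counter. I took its weight off the counter and pushed on with it upright.
- **Box:** I let it settle upright against the tray edge, then tipped it over with the closed fingers on the bare upper lid. It fell flat on its back with the lid up.
- **Fork:** I picked up the silver fork at its middle, lowered it into both cradles with the tines towards the box's top, and let go.

**Last checks**

| Check | Measured | Allowed |
|---|---|---|
| Box centre behind the tray's front edge | about 40 mm (three views: 39–40) | 30–105 mm |
| Box off the tray's middle line | about 4 mm | within 32 mm |
| Box out of square with the tray | under 1° | 11° |
| Fork off its seat, lengthwise | about 2 mm | 10 mm |
| Fork off its seat, sideways | about 0 mm | 5 mm |
| Fork height above the counter | 86–89 mm | 87 mm ± 2.5 |

- **Tray home:** it has not moved from the stop, within 0.2 pixel in the side view. I took it as fully home because it pushed back with 17–22 N and went no further.
- **Other dishes:** the tumbler, jar, bowl, spoon and pitcher look unmoved in the final pictures. I did not measure them, and the arm hid the mug in the last top view.
- **Disagreements:** the views differed by up to about 6 mm on the box's absolute position, so I relied on relative positions within a single picture.

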